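Sort the pine cones and sweep the board clean

ROBOT

A 7-joint arm with a two-finger parallel gripper is mounted at the origin on the work surface. World frame = base frame: x ahead of the robot, y to its left, z up, the work surface at z = 0. Lengths are in mm, angles in rad, forces in N, time in s.
With the tool pointing down it reaches from about 425 to 875 mm from the base axis. Payload 8.4 kg.
Tool frame: the origin (TCP) lies midway between the tips of the shut fingers; the grasp point (between the pads) lies arm.grip_point_offset behind it (arm.grip_point_offset is the distance from the TCP to the grasp point, in mm); z points along the fingers, y is the line along which they close (so a half turn about z gives the same grasp; the last joint's range is limited). The gripper opens to 87 mm and grips with 3 to 60 N. Pads are 19 mm wide; open, the fingers measure 117 mm over their backs; the gripper's body (75 mm by 190 mm) begins 51 mm behind the grasp point.
Start: joints at [-1.332, 0.333, 0.04, 1.465, -0.013, 1.343, -0.059], TCP at [215.418, 613.236, 222.546] pointing down, gripper open.
Joint ranges: [-2.58, 2.58], [-0.38, 2.09], [-1.3, 1.39], [0.25, 2.4], [-1.5, 4.64], [0.08, 2.09], [-2.65, 2.65]. Speed limits (rad/s): [2.22, 2.22, 2.79, 2.79, 3.14, 3.14, 3.14].

INTERFACE

Orientations are given as a unit quaternion [w, x, y, z].
In Python, from bench import arm gives the robot as it stands.
- The arm moves only by the shell command python3 -m crank 'ROWS' [FORCE]. ROWS is JSON, a list of rows, each an object of numbers: "wx", "wy", "wz": the turn, a rotation vector about the world's x, y, z in rad; "tx", "ty", "tz": the shift along the world's x, y, z in m; "jaw": the opening, from 0 (shut) to 1 (fully open). In form: [{"wx": .., "wy": .., "wz": .., "tx": .., "ty": .., "tz": .., "jaw": ..}, ...]. A call has 1 to 20 rows; each row is the pose to reach, as a shift and turn from the pose commanded when the call began; what a row does not reach only later rows make up. A row lasts 1/10 s, in which the tool goes at most 50 mm and 8.59 degrees, less where a joint would pass 70% of its speed; a pose out of reach is approached as far as the arm can. A call with a gripper value outside its range is refused whole. The fingers move at their own pace and stop on an object; FORCE is the grip in N (left out, the last holds). Time passes only in rows, so rows that repeat a pose let the fingers close. It gives the time, the measured TCP pose, the force, the opening and the grip force at its end, in the units of the state.
- arm.get_state(): the state, without advancing time (a new reading comes with each control period).
- arm.grab_frame(name): name is "scene" or "top"; returns a dict with "img" (384x512x3 uint8, red, green, blue), "intrinsics" (3x3 intrinsics, pixels), "world_to_cam" (4x4, takes a point from world to camera coordinates). Camera axes: x right, y down, z forward; pixel columns grow to the right and rows downward; lengths in mm; the calibration is good to about 2 mm. A picture is of the moment at which its call begins. There is no depth.
- arm.hand_in(): hands the job in; it is judged then, once.
The state is a dict: "clock": time; "q": joint angles; "qvel": joint speeds; "effort": joint torques, N m; "position": TCP position; "tool_rot": TCP orientation; "force": force on the tool from outside, world axes, zero at the start; "wrist_torque": the same for the moment, N m; "width": finger opening in mm; "grip_force": force on a finger pad.
Only numpy, scipy, OpenCV 4.12 (cv2) and the standard library are available. Lean on these libraries where they do the work, as an engineer would, in place of code of your own. Each camera call takes 0.05 s, during which the arm holds its last target. There are 200 camera calls.

TASK

Pine cones for the table are being sorted on the rimmed wooden board. First put every whole pine cone, from the board and from the cloth, into the white bowl; then take the scraper and with it (not with the fingers) sweep all that is left on the board, the bark and the broken cone stub, off whichever end of the board the empty steel crumb tray stands at, into that tray, and set the scraper upright back in its low wooden holder. Leave the butter dish and the glass where they are.

Things in the scene. Friction and masses are not known exactly. Their poses are not given: they have to be found in the camera images.
- board: Fixed wooden board on the table, 190 mm (its x) by 360 mm (its y), top face 36 mm above the table. Along both long sides runs a rim 15 mm wide and 14 mm higher than the top face, leaving a channel 160 mm wide along y that is open at both ends (y = +180 and -180 mm). Origin: centre of its underside. Its y axis is within 0.12 rad of world y.
- tray: Fixed empty open steel crumb tray, 180 (x) by 105 (y) by 32 mm high, wall and floor 4 mm. Stands against one end of the board, 4 mm off it (either the board's +y or -y end), same heading as the board, its rim 4 mm below the board's top face. Origin: centre of its underside.
- bread: Fixed wooden bread tray of the same footprint and height as the crumb tray with two bread rolls in it, up to 53 mm high, at the other end of the board. Nothing belongs in it. Origin: centre of its underside.
- bowl: Fixed white round bowl, rim radius 105 mm, 70 mm high, wall and floor 5-6 mm, foot radius 47 mm, sides curving outward. On the left or right of the board beyond the trays. Origin: centre of its underside.
- rest: Fixed low dark wooden holder for the scraper, an open box 190 (x) by 80 (y) by 18 mm high, walls and floor 6 mm. On the left or right, where the bowl is not. Origin: centre of its underside.
- scraper: Loose light-wood scraper block, 200 g, at the start standing in the holder. Blade block 145 (x) by 36 (y) by 35 mm high, upon it a grip bar 90 (x) by 24 (y), from 35 to 80 mm height. Origin: centre of its underside; z up when it stands. Grip it across y (24 mm) on the bar about 60 mm above its underside. Its blade fits in the board's channel with 7.5 mm to spare each side.
- cone1: Whole brown pine cone, 70 mm long along its x axis, 40 mm thick, about 20 mm at its blunt ends (a tapering cone whose faceted sides keep it from rolling freely), 40 g, grip across it. Origin: its centre, 20 mm above what it lies on. Lies on the board, or absent (None).
- cone2: Same as cone1 in shape and size. Lies on the board, or absent.
- cone3: Same as cone1 in shape and size. Lies on the board, or absent.
- cone4: Same as cone1 in shape and size. Lies on the table cloth just beyond the board's far (+x) side, or absent.
- cone5: Same as cone1 in shape and size. Lies on the table cloth just beyond the board's far (+x) side, or absent.
- stub: Broken-off stub of a pine cone, waste: round, 37 mm across, 24 mm high, standing on its break in the row of the cones on the board. Origin: centre of its underside.
- bark1: Loose chip of pine bark, waste, 60 (x) by 30 (y) by 14 mm, lying on the board. Origin: centre of its underside. May be absent.
- bark2: Chip of bark like bark1, 64 by 30 by 14 mm, lying on the board. May be absent.
- bark3: Chip of bark like bark1, 60 by 30 by 14 mm, lying on the board. May be absent.
- butter: White domed butter dish, 170 mm across, 102 mm high, on the table's far side: leave it. Origin: centre of its underside.
- glass: Drinking glass, 72 mm across, 100 mm high, on the table's far side: leave it. Origin: centre of its underside.
Not all that is in view belongs to the job. What is shaped like the cone5 but green or orange is not meant.

How it is judged:
By the outcome, as a careful person would: the job done as asked, in the order asked, and still so for the second after the job is handed in, with the robot touching nothing.
Of cone1, cone2, cone3, cone4, cone5 only 3 to 5 are there at a start; the rules pass over those that are not, and their reading is None.
Of bark1, bark2, bark3 only 1 to 3 are there at a start; the rules pass over those that are not, and their reading is None.
At some moment in a run one of cone1, cone2, cone3, cone4, cone5 may be knocked a few centimetres aside while the robot is not near it.
It also fails if it takes over 210 s, if anything falls off the work surface, if the arm or the gripper's body presses on something with over 40 N, if the wrist force passes 120 N, or if a joint passes its speed limit or range.

## Working session

There is one attempt and no reset: what is moved stays moved. The work goes in short steps, Python scripts to look and compute and a shell command to move; the robot and the scene stay as the last step left them, time stands still between calls to the robot, and variables do not carry over. Pictures are saved under pics/ and viewed, at most 14 in all, crops included, and the job is handed in when it is done.

```bash
ls; mkdir -p pics; python3 - <<'E'
from bench import arm
import cv2,numpy as np
for n in("scene","top"):
    f=arm.grab_frame(n); cv2.imwrite(f"pics/{n}0.png",f["img"][:,:,::-1])
    print(n,f["intrinsics"],f["world_to_cam"])
print(arm.get_state(),arm.grip_point_offset)
E
```

```text
pics
scene [[375.90840769   0.         255.28259427]
 [  0.         375.90840769 191.10531192]
 [  0.           0.           1.        ]] [[-7.12051194e-02  9.97439781e-01  6.61162593e-03  4.98767947e+01]
 [ 7.81022332e-01  5.98760432e-02 -6.21626075e-01 -4.23209077e+02]
 [-6.20430454e-01 -3.90991313e-02 -7.83286225e-01  1.49116978e+03]
 [ 0.00000000e+00  0.00000000e+00  0.00000000e+00  1.00000000e+00]]
top [[380.43947704   0.         255.44431753]
 [  0.         380.43947704 188.68389598]
 [  0.           0.           1.        ]] [[-1.84951935e-02 -9.99795942e-01 -8.12415966e-03  8.48586579e+00]
 [-9.95564803e-01  1.91653538e-02 -9.21054376e-02  5.98402886e+02]
 [ 9.22423452e-02  6.38461952e-03 -9.95716117e-01  1.04012128e+03]
 [ 0.00000000e+00  0.00000000e+00  0.00000000e+00  1.00000000e+00]]
{'clock': 0.1, 'q': array([-1.33220196,  0.33386038,  0.03985135,  1.46619428, -0.01340432,
        1.34329447, -0.05846795]), 'qvel': array([-0.00087323, -0.0014447 , -0.00054616, -0.00269555,  0.00205333,
        0.00035234,  0.00056986]), 'effort': array([ 4.63075528e-03, -6.57822061e+01,  1.34031001e+00, -4.04713476e+01,
       -5.97633398e-02,  4.06693120e-02,  4.64376126e-05]), 'position': array([215.28238019, 612.85734714, 221.72928838]), 'tool_rot': array([-8.13745604e-05,  1.68077507e-01,  9.85773501e-01, -7.40934088e-04]), 'force': array([-0.35752121, -0.54146265, -0.91544923]), 'wrist_torque': array([-0.09922756,  0.05177939,  0.01720265]), 'grip_force': 0.0, 'width': 87.00805549450627} 18.700000000000003
```

View pics/scene0.png

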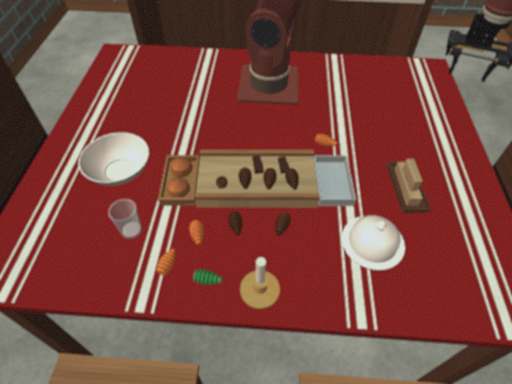

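View pics/top0.png

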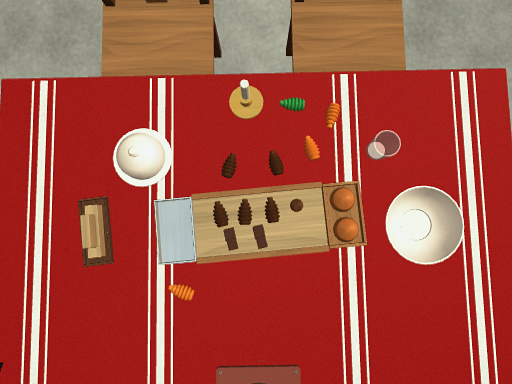

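Top view candidates for whole brown cones are on the board at (221,214), (245,212) and (272,210), and on the cloth at (229,165) and (276,162). Not meant are the stub (296,205), the bark (231,239) and (260,236), the orange cones (312,148), (333,115) and (182,292), the green one (293,103) and the candle (246,101). The steel tray (176,231) is at the +y end, the bowl (424,225) on the -y side, and the holder (96,231) on the +y side.

```bash
cat > h.py <<'E'
from bench import arm
import cv2,numpy as np
def ray(f,p):
    K=f["intrinsics"];M=f["world_to_cam"];R=M[:3,:3];t=M[:3,3]
    return -R.T@t, R.T@np.linalg.solve(K,[p[0],p[1],1.])
def onz(f,p,z):
    o,d=ray(f,p); return (o+d*(z-o[2])/d[2])
def tri(f,p,g,q):
    o1,d1=ray(f,p);o2,d2=ray(g,q)
    s=np.linalg.lstsq(np.c_[d1,-d2],o2-o1,rcond=None)[0]
    a=o1+s[0]*d1;b=o2+s[1]*d2
    return (a+b)/2,np.linalg.norm(a-b)
def proj(f,P):
    c=f["world_to_cam"]@np.r_[P,1]; q=f["intrinsics"]@c[:3]; return q[:2]/q[2]
def grab(n,save=None):
    f=arm.grab_frame(n)
    if save: cv2.imwrite(f"pics/{save}.png",f["img"][:,:,::-1])
    return f
def dark(f,box,vmax=95,amin=40):
    """dark brown blobs in box (x0,y0,x1,y1): centre, area, minAreaRect, contour"""
    hsv=cv2.cvtColor(f["img"],cv2.COLOR_RGB2HSV)
    m=((hsv[...,2]<vmax)).astype(np.uint8)
    k=np.zeros_like(m);k[box[1]:box[3],box[0]:box[2]]=1;m=m*k
    m=cv2.morphologyEx(m,cv2.MORPH_CLOSE,np.ones((3,3),np.uint8))
    out=[]
    for c in cv2.findContours(m,cv2.RETR_EXTERNAL,cv2.CHAIN_APPROX_NONE)[0]:
        if cv2.contourArea(c)<amin: continue
        M=cv2.moments(c); out.append((np.array([M["m10"],M["m01"]])/M["m00"],M["m00"],cv2.minAreaRect(c),c))
    return out
E
python3 - <<'E'
from h import *
T=grab("top");S=grab("scene")
for n,f,b in(("top",T,(190,145,325,255)),("scene",S,(192,145,320,245))):
    print(n)
    for c,a,r,_ in dark(f,b): print(c.round(1),a,np.round(r[1],1),round(r[2]))
i=T["img"][140:270,140:370,::-1];cv2.imwrite("pics/c1.png",cv2.resize(i,None,fx=3.4,fy=3.4,interpolation=cv2.INTER_CUBIC))
i=S["img"][130:250,150:360,::-1];cv2.imwrite("pics/c2.png",cv2.resize(i,None,fx=3.8,fy=3.8,interpolation=cv2.INTER_CUBIC))
E
```

```text
top
[230.5 238.4] 176.5 [21.2 10.1] 78
[259.7 235.8] 183.0 [22.3  9.9] 76
[219.8 214.9] 243.0 [24.7 13.6] 76
[295.  205.5] 79.5 [11.8 10.3] 74
[244.4 213.1] 247.0 [25. 13.] 90
[271.3 210.8] 235.0 [13. 25.] 0
[228.8 166.2] 221.0 [12.6 24. ] 18
[275.3 163.6] 225.5 [24.6 12.8] 74
scene
[282.3 223.1] 222.0 [13.3 23.4] 18
[235.1 221.8] 221.0 [23.3 13.3] 79
[221.6 181.9] 72.0 [10.  9.] 90
[244.8 177.2] 162.5 [20. 11.] 90
[288.5 172.5] 284.5 [41.  12.9] 59
[264.5 172. ] 283.5 [35.8 16.2] 52
```

View pics/c1.png

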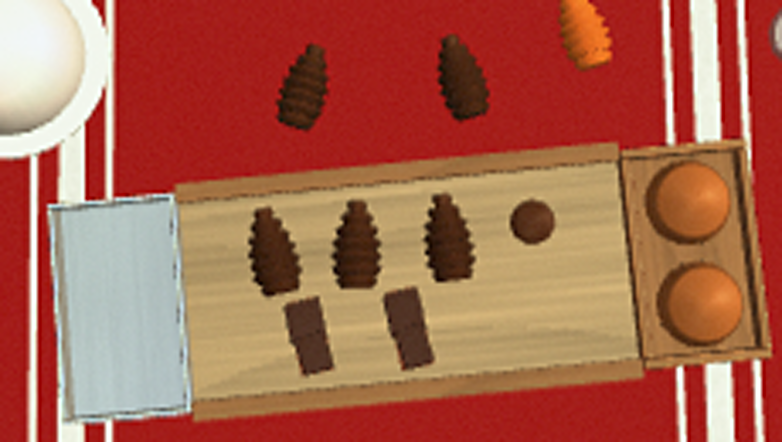

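View pics/c2.png

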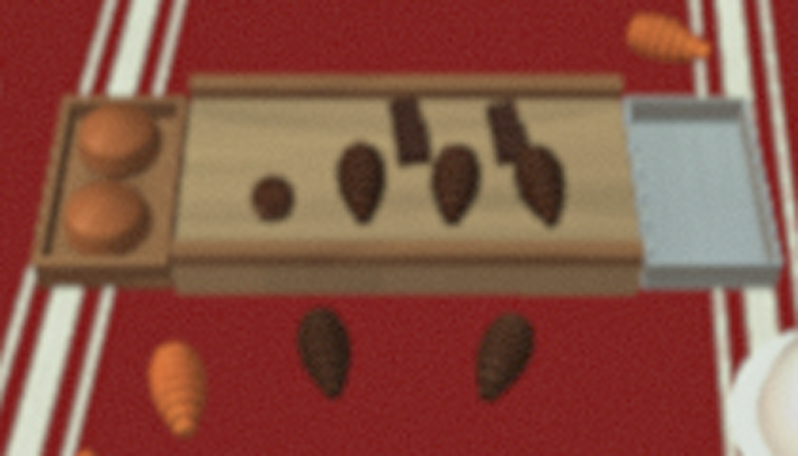

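The crops confirm three whole brown cones, two bark chips and the round stub on the board, and two whole brown cones on the cloth. The steel tray is empty at the +y end.

```bash
python3 - <<'E'
from h import *
T=grab("top");S=grab("scene")
ct=lambda u,v:(u/3.4+140-.35,v/3.4+140-.35)
cs=lambda u,v:(u/3.8+150-.37,v/3.8+130-.37)
pairs={"rim far+y":(ct(176,188),cs(640,250)),"rim far-y":(ct(618,145),cs(175,247)),"rim near+y":(ct(193,413),cs(622,77)),"rim near-y":(ct(643,371),cs(191,77)),
"tray far outer":(ct(50,206),cs(781,268)),"tray near outer":(ct(66,421),cs(744,98)),"tray far in":(ct(176,197),cs(641,268)),"tray near in":(ct(190,412),cs(625,98)),
"cone3":((271.3,210.8),(244.8,177.2)),"stub":((295,205.5),(221.6,181.9)),"cone4":((228.8,166.2),(282.3,223.1)),"cone5":((275.3,163.6),(235.1,221.8))}
for k,(p,q) in pairs.items():
    X,e=tri(T,p,S,q);print(k,X.round(0),round(e,1))
for n,z,b in(("board",56,(190,190,325,255)),("cloth",20,(190,145,325,190))):
    for c,a,r,con in dark(T,b):
        zz=z if a>200 else 50 if a>100 else 60
        P=np.array([onz(T,p[0],zz)[:2] for p in con.astype(float)])
        # filled-outline moments in mm
        m=cv2.moments(P.astype(np.float32).reshape(-1,1,2));C=np.array([m["m10"],m["m01"]])/m["m00"]
        th=.5*np.arctan2(2*m["mu11"],m["mu20"]-m["mu02"]);R=np.array([[np.cos(th),np.sin(th)],[-np.sin(th),np.cos(th)]])
        e=np.ptp((P-C)@R.T,axis=0); print(n,c.round(0),C.round(1),"axis",round(th,3),"size",e.round(0))
# bowl / rest / scraper / glass
hs=cv2.cvtColor(T["img"],cv2.COLOR_RGB2HSV)
m=((hs[...,1]<70)&(hs[...,2]>80)).astype(np.uint8);m[:,:384]=0;m[:,464:]=0;m[:180]=0;m[270:]=0
c=max(cv2.findContours(m,0,2)[0],key=cv2.contourArea);(u,v),r=cv2.minEnclosingCircle(c);print("bowl px",u,v,r,onz(T,(u,v),70),r*(1040-70)/380)
i=T["img"][180:285,60:200,::-1];j=S["img"][150:225,370:450,::-1]
A=cv2.resize(i,None,fx=4,fy=4,interpolation=2);B=cv2.resize(j,None,fx=5,fy=5,interpolation=2)
H=np.zeros((420,960,3),np.uint8);cv2.imwrite("pics/c3.png",np.hstack([A[:, :240],cv2.copyMakeBorder(B,0,420-375,0,0,0)]))
E
```

```text
rim far+y [583. 173.  48.] 0.6
rim far-y [ 610. -181.   52.] 5.8
rim near+y [403. 162.  51.] 3.3
rim near-y [ 429. -197.   50.] 2.2
tray far outer [572. 284.  22.] 2.9
tray near outer [396. 268.  28.] 2.5
tray far in [577. 178.  19.] 0.8
tray near in [401. 168.  25.] 2.4
cone3 [535. -44.  53.] 1.5
stub [ 549. -111.   42.] 0.9
cone4 [665.  73.  17.] 1.9
cone5 [670. -60.  16.] 1.1
board [230. 238.] [462.6  67.5] axis 0.244 size [58. 28.]
board [260. 236.] [467.6 -12. ] axis 0.262 size [60. 28.]
board [220. 215.] [526.4  95.2] axis 0.26 size [68. 37.]
board [295. 205.] [ 547.8 -109.4] axis 0.364 size [32. 30.]
board [244. 213.] [530.   28.3] axis -0.008 size [68. 35.]
board [271. 211.] [534.5 -44.9] axis 0.141 size [66. 37.]
cloth [229. 166.] [665.   71.7] axis -0.3 size [69. 36.]
cloth [275. 163.] [670.3 -60.5] axis 0.273 size [71. 37.]
bowl px 430.2680969238281 217.7073211669922 47.406471252441406 [ 507.8662451  -467.66551289   70.        ] 121.01125556544254
```

View pics/c3.png

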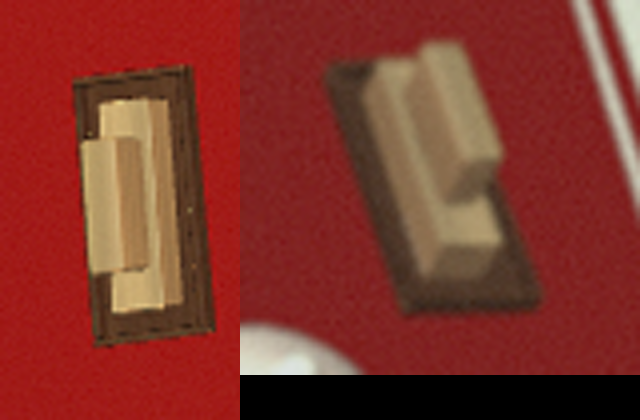

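```bash
cat >> h.py <<'E'
def outline(T,con,z):
    P=np.array([onz(T,p[0],z)[:2] for p in con.astype(float)])
    m=cv2.moments(P.astype(np.float32).reshape(-1,1,2));C=np.array([m["m10"],m["m01"]])/m["m00"]
    th=.5*np.arctan2(2*m["mu11"],m["mu20"]-m["mu02"]);R=np.array([[np.cos(th),np.sin(th)],[-np.sin(th),np.cos(th)]])
    return C,th,np.ptp((P-C)@R.T,axis=0)
def heading():
    s=arm.get_state();w,x,y,z=s["tool_rot"]
    return np.arctan2(1-2*(x*x+z*z),2*(x*y-w*z)),s["position"]
def delta(x,y,head=None):
    h,p=heading();w=0 if head is None else (head-h+np.pi/2)%np.pi-np.pi/2
    return "tx %.4f ty %.4f wz %.3f (z now %.1f)"%((x-p[0])/1e3,(y-p[1])/1e3,w,p[2])
def look(T=None):
    T=T or grab("top")
    for z,b in((56,(190,190,330,255)),(20,(190,140,330,190))):
        for c,a,r,con in dark(T,b):
            zz=z if a>200 else 50 if a>100 else 60
            C,th,e=outline(T,con,zz)
            print("px",c.round(0),"area",a,"at",C.round(1),"axis %.2f"%th,e.round(0),delta(*C,th+np.pi/2) if a>195 else "")
    return T
E
python3 - <<'E'
from h import *
T=look();S=grab("scene")
print("bowl",onz(T,(424.5,225.5),70).round(0),[onz(T,p,70).round(0)[:2] for p in((386,225),(463,225),(425,187),(425,264))])
ct=lambda u,v:(u/4+60-.4,v/4+180-.4)
cs=lambda u,v:((u-240)/5+370-.4,v/5+150-.4)
for n,p,q in(("bar+x+y",(80,142),(500,155)),("bar+x-y",(118,137),(462,165)),("bar-x+y",(95,273),(462,40)),("bar-x-y",(133,270),(420,42)),
 ("rest+x+y",(73,80),(540,295)),("rest+x-y",(190,66),(405,308)),("rest-x-y",(214,330),(326,64))):
    X,e=tri(T,ct(*p),S,cs(*q));print(n,X.round(0),round(e,1),onz(T,ct(*p),86 if n[0]=="b" else 18).round(0))
E
```

```text
px [230. 238.] area 176.5 at [462.3  67.4] axis 0.25 [57. 28.] 
px [260. 236.] area 182.0 at [467.7 -12. ] axis 0.26 [60. 28.] 
px [220. 215.] area 244.0 at [526.3  95.1] axis 0.27 [68. 37.] tx 0.3109 ty -0.5181 wz 0.603 (z now 222.3)
px [295. 205.] area 78.5 at [ 548.  -109.1] axis 0.25 [32. 28.] 
px [244. 213.] area 248.0 at [529.9  28.3] axis -0.01 [68. 35.] tx 0.3145 ty -0.5848 wz 0.324 (z now 222.3)
px [271. 211.] area 235.0 at [534.7 -44.8] axis 0.14 [68. 36.] tx 0.3193 ty -0.6579 wz 0.476 (z now 222.3)
px [229. 166.] area 221.0 at [665.   71.9] axis -0.30 [69. 36.] tx 0.4496 ty -0.5413 wz 0.037 (z now 222.3)
px [275. 163.] area 227.0 at [670.2 -60.5] axis 0.28 [71. 37.] tx 0.4548 ty -0.6736 wz 0.617 (z now 222.3)
bowl [ 487. -451.   70.] [array([ 491., -349.]), array([ 487., -553.]), array([ 590., -459.]), array([ 387., -446.])]
bar+x+y [532. 466.  81.] 0.6 [532. 463.  86.]
bar+x-y [535. 445.  74.] 2.7 [535. 438.  86.]
bar-x+y [446. 456.  84.] 7.2 [446. 451.  86.]
bar-x-y [447. 432.  82.] 6.8 [447. 426.  86.]
rest+x+y [578. 504.  12.] 0.1 [578. 501.  18.]
rest+x-y [588. 426.   3.] 2.6 [586. 418.  18.]
rest-x-y [401. 404.  10.] 4.6 [401. 398.  18.]
```

```bash
python3 -m crank '[{"tx":0.025,"ty":-0.04,"wz":0.05,"jaw":0.62},{"tx":0.05,"ty":-0.08,"wz":0.1,"jaw":0.62},{"tx":0.075,"ty":-0.12,"wz":0.15,"jaw":0.62},{"tx":0.1,"ty":-0.16,"wz":0.2,"jaw":0.62},{"tx":0.125,"ty":-0.2,"wz":0.25,"jaw":0.62},{"tx":0.15,"ty":-0.24,"wz":0.3,"jaw":0.62},{"tx":0.175,"ty":-0.285,"wz":0.35,"tz":-0.01,"jaw":0.62},{"tx":0.2,"ty":-0.325,"wz":0.4,"tz":-0.02,"jaw":0.62},{"tx":0.225,"ty":-0.365,"wz":0.45,"tz":-0.04,"jaw":0.62},{"tx":0.25,"ty":-0.41,"wz":0.5,"tz":-0.06,"jaw":0.62},{"tx":0.275,"ty":-0.45,"wz":0.55,"tz":-0.08,"jaw":0.62},{"tx":0.29,"ty":-0.485,"wz":0.6,"tz":-0.1,"jaw":0.62},{"tx":0.3,"ty":-0.51,"wz":0.6,"tz":-0.11,"jaw":0.62},{"tx":0.307,"ty":-0.518,"wz":0.6,"tz":-0.115,"jaw":0.62},{"tx":0.307,"ty":-0.518,"wz":0.6,"tz":-0.115,"jaw":0.62},{"tx":0.307,"ty":-0.518,"wz":0.6,"tz":-0.115,"jaw":0.62}]' 15; python3 - <<'E'
from h import *
T=grab("top");cv2.imwrite("pics/d1.png",cv2.resize(T["img"][150:260,150:330,::-1],None,fx=4,fy=4))
print(delta(526.3,95.1,.27+np.pi/2),arm.get_state()["width"])
E
```

```text
tx 0.3109 ty -0.5181 wz 0.608 (z now 222.4) 86.95084412136545$[0]: bad value
```

```bash
python3 -m crank '[{"wx":0,"wy":0,"wz":0.05,"tx":0.025,"ty":-0.04,"tz":0,"jaw":0.62},{"wx":0,"wy":0,"wz":0.1,"tx":0.05,"ty":-0.08,"tz":0,"jaw":0.62},{"wx":0,"wy":0,"wz":0.2,"tx":0.075,"ty":-0.12,"tz":0,"jaw":0.62},{"wx":0,"wy":0,"wz":0.3,"tx":0.1,"ty":-0.16,"tz":0,"jaw":0.62},{"wx":0,"wy":0,"wz":0.4,"tx":0.15,"ty":-0.24,"tz":0,"jaw":0.62},{"wx":0,"wy":0,"wz":0.5,"tx":0.2,"ty":-0.32,"tz":-0.02,"jaw":0.62},{"wx":0,"wy":0,"wz":0.6,"tx":0.25,"ty":-0.41,"tz":-0.06,"jaw":0.62},{"wx":0,"wy":0,"wz":0.6,"tx":0.29,"ty":-0.48,"tz":-0.1,"jaw":0.62},{"wx":0,"wy":0,"wz":0.6,"tx":0.307,"ty":-0.518,"tz":-0.115,"jaw":0.62},{"wx":0,"wy":0,"wz":0.6,"tx":0.307,"ty":-0.518,"tz":-0.115,"jaw":0.62},{"wx":0,"wy":0,"wz":0.6,"tx":0.307,"ty":-0.518,"tz":-0.115,"jaw":0.62},{"wx":0,"wy":0,"wz":0.6,"tx":0.307,"ty":-0.518,"tz":-0.115,"jaw":0.62},{"wx":0,"wy":0,"wz":0.6,"tx":0.307,"ty":-0.518,"tz":-0.115,"jaw":0.62},{"wx":0,"wy":0,"wz":0.6,"tx":0.307,"ty":-0.518,"tz":-0.115,"jaw":0.62}]' 15; python3 - <<'E'
from h import *
T=grab("top");cv2.imwrite("pics/d1.png",cv2.resize(T["img"][150:260,150:330,::-1],None,fx=4,fy=4))
print(delta(526.3,95.1,.27+np.pi/2),arm.get_state()["width"])
E
```

```text
clock: 1.85
position: [523.2, 89.9, 106.3]
tool_rot: [-0.001, -0.127, 0.992, -0.001]
force: [-0.1, -0.9, 0.1]
width: 54.2
grip_force: 0.0
tx 0.0037 ty 0.0022 wz 0.012 (z now 106.9) 53.842178768735664
```

```bash
python3 -m crank '[{"wx":0,"wy":0,"wz":0,"tx":0,"ty":0,"tz":-0.02,"jaw":0.62},{"wx":0,"wy":0,"wz":0,"tx":0,"ty":0,"tz":-0.04,"jaw":0.62},{"wx":0,"wy":0,"wz":0,"tx":0,"ty":0,"tz":-0.055,"jaw":0.62},{"wx":0,"wy":0,"wz":0,"tx":0,"ty":0,"tz":-0.066,"jaw":0.62},{"wx":0,"wy":0,"wz":0,"tx":0,"ty":0,"tz":-0.066,"jaw":0.62},{"wx":0,"wy":0,"wz":0,"tx":0,"ty":0,"tz":-0.066,"jaw":0.62},{"wx":0,"wy":0,"wz":0,"tx":0,"ty":0,"tz":-0.066,"jaw":0.3},{"wx":0,"wy":0,"wz":0,"tx":0,"ty":0,"tz":-0.066,"jaw":0.3},{"wx":0,"wy":0,"wz":0,"tx":0,"ty":0,"tz":-0.066,"jaw":0.3},{"wx":0,"wy":0,"wz":0,"tx":0,"ty":0,"tz":-0.066,"jaw":0.3},{"wx":0,"wy":0,"wz":0,"tx":0,"ty":0,"tz":-0.066,"jaw":0.3}]' 15; python3 -m crank '[{"wx":0,"wy":0,"wz":0,"tx":0,"ty":0,"tz":0.03,"jaw":0.3},{"wx":0,"wy":0,"wz":0,"tx":0,"ty":0,"tz":0.07,"jaw":0.3},{"wx":0,"wy":0,"wz":0,"tx":0,"ty":0,"tz":0.11,"jaw":0.3},{"wx":0,"wy":0,"wz":0,"tx":0,"ty":0,"tz":0.12,"jaw":0.3},{"wx":0,"wy":0,"wz":0,"tx":0,"ty":0,"tz":0.12,"jaw":0.3}]' 15
```

```text
clock: 3.0
position: [522.9, 95.4, 42.2]
tool_rot: [0.0, -0.131, 0.991, 0.0]
force: [-2.2, -0.7, 6.9]
width: 40.1
grip_force: 15.0
clock: 3.5
position: [523.4, 95.5, 163.1]
tool_rot: [0.002, -0.131, 0.991, 0.001]
force: [-0.6, -0.4, -0.6]
width: 40.4
grip_force: 15.0
```

```bash
python3 -m crank '[{"wx":0,"wy":0,"wz":-0.05,"tx":0,"ty":-0.03,"tz":0,"jaw":0.3},{"wx":0,"wy":0,"wz":-0.1,"tx":0,"ty":-0.075,"tz":0,"jaw":0.3},{"wx":0,"wy":0,"wz":-0.2,"tx":0,"ty":-0.125,"tz":0,"jaw":0.3},{"wx":0,"wy":0,"wz":-0.27,"tx":-0.01,"ty":-0.175,"tz":0,"jaw":0.3},{"wx":0,"wy":0,"wz":-0.27,"tx":-0.02,"ty":-0.225,"tz":0,"jaw":0.3},{"wx":0,"wy":0,"wz":-0.27,"tx":-0.03,"ty":-0.275,"tz":0,"jaw":0.3},{"wx":0,"wy":0,"wz":-0.27,"tx":-0.034,"ty":-0.325,"tz":0,"jaw":0.3},{"wx":0,"wy":0,"wz":-0.27,"tx":-0.034,"ty":-0.375,"tz":0,"jaw":0.3},{"wx":0,"wy":0,"wz":-0.27,"tx":-0.034,"ty":-0.425,"tz":0,"jaw":0.3},{"wx":0,"wy":0,"wz":-0.27,"tx":-0.034,"ty":-0.475,"tz":0,"jaw":0.3},{"wx":0,"wy":0,"wz":-0.27,"tx":-0.034,"ty":-0.51,"tz":0,"jaw":0.3},{"wx":0,"wy":0,"wz":-0.27,"tx":-0.034,"ty":-0.525,"tz":0,"jaw":0.3},{"wx":0,"wy":0,"wz":-0.27,"tx":-0.034,"ty":-0.525,"tz":0,"jaw":0.3},{"wx":0,"wy":0,"wz":-0.27,"tx":-0.034,"ty":-0.525,"tz":0,"jaw":0.3},{"wx":0,"wy":0,"wz":-0.27,"tx":-0.034,"ty":-0.525,"tz":0,"jaw":0.3}]' 15; python3 - <<'E'
from h import *
S=grab("scene")
cv2.imwrite("pics/d2.png",cv2.resize(S["img"][60:260,50:310,::-1],None,fx=3,fy=3))
print(delta(488,-430,np.pi/2))
E
```

```text
clock: 5.0
position: [488.9, -427.9, 160.9]
tool_rot: [-0.0, 0.003, 1.0, 0.001]
force: [0.3, 0.2, -0.4]
width: 40.4
grip_force: 15.0
tx -0.0011 ty -0.0021 wz 0.006 (z now 161.2)
```

View pics/d2.png

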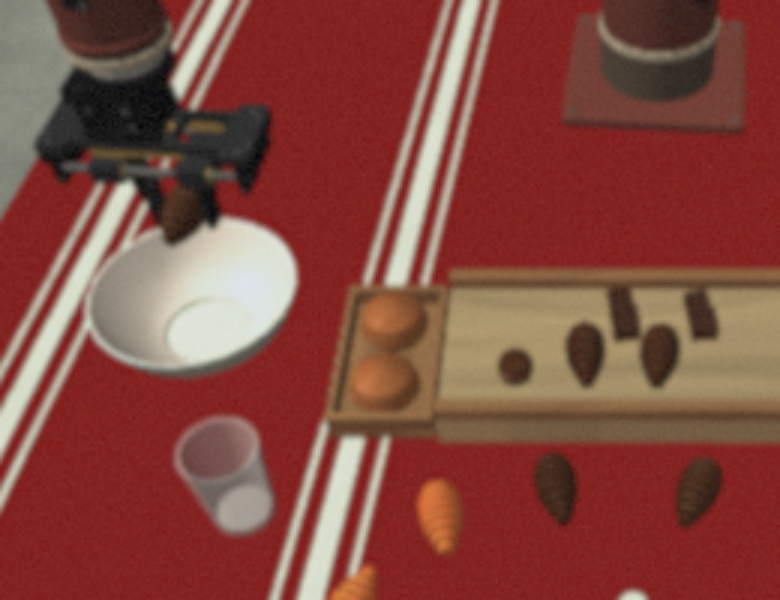

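The cone hangs at crop (185,215), over the empty bowl with its rim centre near (193,295). The other four cones, the stub and the bark are unmoved.

```bash
python3 -m crank '[{"wx":0,"wy":0,"wz":0,"tx":0,"ty":0,"tz":-0.03,"jaw":0.3},{"wx":0,"wy":0,"wz":0,"tx":0,"ty":0,"tz":-0.065,"jaw":0.3},{"wx":0,"wy":0,"wz":0,"tx":0,"ty":0,"tz":-0.1,"jaw":0.3},{"wx":0,"wy":0,"wz":0,"tx":0,"ty":0,"tz":-0.123,"jaw":0.3},{"wx":0,"wy":0,"wz":0,"tx":0,"ty":0,"tz":-0.126,"jaw":0.3},{"wx":0,"wy":0,"wz":0,"tx":0,"ty":0,"tz":-0.126,"jaw":0.3},{"wx":0,"wy":0,"wz":0,"tx":0,"ty":0,"tz":-0.126,"jaw":0.62},{"wx":0,"wy":0,"wz":0,"tx":0,"ty":0,"tz":-0.126,"jaw":0.62},{"wx":0,"wy":0,"wz":0,"tx":0,"ty":0,"tz":-0.126,"jaw":0.62},{"wx":0,"wy":0,"wz":0,"tx":0,"ty":0,"tz":-0.126,"jaw":0.62},{"wx":0,"wy":0,"wz":0,"tx":0,"ty":0,"tz":-0.09,"jaw":0.62},{"wx":0,"wy":0,"wz":0,"tx":0,"ty":0,"tz":-0.045,"jaw":0.62},{"wx":0,"wy":0,"wz":0,"tx":0,"ty":0,"tz":-0.01,"jaw":0.62},{"wx":0,"wy":0,"wz":0,"tx":0,"ty":0,"tz":0,"jaw":0.62},{"wx":0,"wy":0,"wz":0,"tx":0,"ty":0,"tz":0,"jaw":0.62}]' 15; python3 - <<'E'
from h import *
T=look()
S=grab("scene");print(proj(S,[488,-451,70]))
E
```

```text
clock: 6.55
position: [489.1, -430.5, 163.4]
tool_rot: [0.001, 0.004, 1.0, -0.001]
force: [-0.0, 0.2, -0.5]
width: 53.7
grip_force: 0.0
px [230. 238.] area 175.5 at [462.4  67.5] axis 0.25 [57. 28.] 
px [260. 236.] area 181.0 at [467.6 -11.9] axis 0.26 [60. 28.] 
px [295. 205.] area 78.5 at [ 547.8 -109.2] axis 0.34 [32. 29.] 
px [244. 213.] area 247.0 at [530.   28.3] axis -0.01 [68. 35.] tx 0.0414 ty 0.4580 wz -0.000 (z now 161.5)
px [271. 211.] area 236.0 at [534.6 -44.9] axis 0.14 [68. 37.] tx 0.0460 ty 0.3848 wz 0.151 (z now 161.5)
px [229. 166.] area 221.0 at [665.   71.9] axis -0.30 [69. 36.] tx 0.1764 ty 0.5015 wz -0.293 (z now 161.5)
px [275. 163.] area 227.0 at [670.2 -60.5] axis 0.28 [71. 37.] tx 0.1816 ty 0.3692 wz 0.287 (z now 161.5)
[113.48344077 154.34133628]
```

```bash
python3 -m crank '[{"wx":0,"wy":0,"wz":0.05,"tx":0.01,"ty":0.03,"tz":0,"jaw":0.62},{"wx":0,"wy":0,"wz":0.1,"tx":0.02,"ty":0.075,"tz":0,"jaw":0.62},{"wx":0,"wy":0,"wz":0.14,"tx":0.03,"ty":0.125,"tz":0,"jaw":0.62},{"wx":0,"wy":0,"wz":0.14,"tx":0.043,"ty":0.175,"tz":0,"jaw":0.62},{"wx":0,"wy":0,"wz":0.14,"tx":0.043,"ty":0.225,"tz":0,"jaw":0.62},{"wx":0,"wy":0,"wz":0.14,"tx":0.043,"ty":0.275,"tz":0,"jaw":0.62},{"wx":0,"wy":0,"wz":0.14,"tx":0.043,"ty":0.325,"tz":0,"jaw":0.62},{"wx":0,"wy":0,"wz":0.14,"tx":0.043,"ty":0.365,"tz":-0.02,"jaw":0.62},{"wx":0,"wy":0,"wz":0.14,"tx":0.043,"ty":0.385,"tz":-0.05,"jaw":0.62},{"wx":0,"wy":0,"wz":0.14,"tx":0.043,"ty":0.385,"tz":-0.06,"jaw":0.62},{"wx":0,"wy":0,"wz":0.14,"tx":0.043,"ty":0.385,"tz":-0.06,"jaw":0.62},{"wx":0,"wy":0,"wz":0.14,"tx":0.043,"ty":0.385,"tz":-0.06,"jaw":0.62},{"wx":0,"wy":0,"wz":0.14,"tx":0.043,"ty":0.385,"tz":-0.06,"jaw":0.62},{"wx":0,"wy":0,"wz":0.14,"tx":0.043,"ty":0.385,"tz":-0.08,"jaw":0.62},{"wx":0,"wy":0,"wz":0.14,"tx":0.043,"ty":0.385,"tz":-0.1,"jaw":0.62},{"wx":0,"wy":0,"wz":0.14,"tx":0.043,"ty":0.385,"tz":-0.115,"jaw":0.62},{"wx":0,"wy":0,"wz":0.14,"tx":0.043,"ty":0.385,"tz":-0.12,"jaw":0.62},{"wx":0,"wy":0,"wz":0.14,"tx":0.043,"ty":0.385,"tz":-0.12,"jaw":0.62}]' 15; python3 -m crank '[{"wx":0,"wy":0,"wz":0,"tx":0,"ty":0,"tz":0,"jaw":0.3},{"wx":0,"wy":0,"wz":0,"tx":0,"ty":0,"tz":0,"jaw":0.3},{"wx":0,"wy":0,"wz":0,"tx":0,"ty":0,"tz":0,"jaw":0.3},{"wx":0,"wy":0,"wz":0,"tx":0,"ty":0,"tz":0,"jaw":0.3},{"wx":0,"wy":0,"wz":0,"tx":0,"ty":0,"tz":0,"jaw":0.3},{"wx":0,"wy":0,"wz":0,"tx":0,"ty":0,"tz":0.03,"jaw":0.3},{"wx":0,"wy":0,"wz":0,"tx":0,"ty":0,"tz":0.07,"jaw":0.3},{"wx":0,"wy":0,"wz":0,"tx":0,"ty":0,"tz":0.11,"jaw":0.3},{"wx":0,"wy":0,"wz":0,"tx":0,"ty":0,"tz":0.12,"jaw":0.3},{"wx":0,"wy":0,"wz":0,"tx":0,"ty":0,"tz":0.12,"jaw":0.3}]' 15
```

```text
clock: 8.45
position: [531.2, -45.2, 41.4]
tool_rot: [-0.0, -0.066, 0.998, -0.0]
force: [-0.7, 0.2, 0.5]
width: 54.0
grip_force: 0.0
clock: 9.45
position: [532.5, -44.6, 163.2]
tool_rot: [0.002, -0.066, 0.998, 0.0]
force: [-0.3, -0.6, -1.5]
width: 39.7
grip_force: 15.0
```

```bash
python3 -m crank '[{"wx":0,"wy":0,"wz":-0.05,"tx":-0.01,"ty":-0.03,"tz":0,"jaw":0.3},{"wx":0,"wy":0,"wz":-0.1,"tx":-0.02,"ty":-0.075,"tz":0,"jaw":0.3},{"wx":0,"wy":0,"wz":-0.14,"tx":-0.03,"ty":-0.125,"tz":0,"jaw":0.3},{"wx":0,"wy":0,"wz":-0.14,"tx":-0.043,"ty":-0.175,"tz":0,"jaw":0.3},{"wx":0,"wy":0,"wz":-0.14,"tx":-0.043,"ty":-0.225,"tz":0,"jaw":0.3},{"wx":0,"wy":0,"wz":-0.14,"tx":-0.043,"ty":-0.275,"tz":0,"jaw":0.3},{"wx":0,"wy":0,"wz":-0.14,"tx":-0.043,"ty":-0.325,"tz":0,"jaw":0.3},{"wx":0,"wy":0,"wz":-0.14,"tx":-0.043,"ty":-0.375,"tz":0,"jaw":0.3},{"wx":0,"wy":0,"wz":-0.14,"tx":-0.043,"ty":-0.41,"tz":0,"jaw":0.3},{"wx":0,"wy":0,"wz":-0.14,"tx":-0.043,"ty":-0.43,"tz":-0.02,"jaw":0.3},{"wx":0,"wy":0,"wz":-0.14,"tx":-0.043,"ty":-0.43,"tz":-0.05,"jaw":0.3},{"wx":0,"wy":0,"wz":-0.14,"tx":-0.043,"ty":-0.43,"tz":-0.08,"jaw":0.3},{"wx":0,"wy":0,"wz":-0.14,"tx":-0.043,"ty":-0.43,"tz":-0.1,"jaw":0.3},{"wx":0,"wy":0,"wz":-0.14,"tx":-0.043,"ty":-0.43,"tz":-0.105,"jaw":0.3},{"wx":0,"wy":0,"wz":-0.14,"tx":-0.043,"ty":-0.43,"tz":-0.105,"jaw":0.3}]' 15; python3 -m crank '[{"wx":0,"wy":0,"wz":0,"tx":0,"ty":0,"tz":0,"jaw":0.62},{"wx":0,"wy":0,"wz":0,"tx":0,"ty":0,"tz":0,"jaw":0.62},{"wx":0,"wy":0,"wz":0,"tx":0,"ty":0,"tz":0,"jaw":0.62},{"wx":0,"wy":0,"wz":0,"tx":0,"ty":0,"tz":0,"jaw":0.62},{"wx":0,"wy":0,"wz":0,"tx":0,"ty":0,"tz":0.03,"jaw":0.62},{"wx":0,"wy":0,"wz":0,"tx":0,"ty":0,"tz":0.07,"jaw":0.62},{"wx":0,"wy":0,"wz":0,"tx":0,"ty":0,"tz":0.1,"jaw":0.62},{"wx":0,"wy":0,"wz":0,"tx":0,"ty":0,"tz":0.105,"jaw":0.62},{"wx":0,"wy":0,"wz":0,"tx":0,"ty":0,"tz":0.105,"jaw":0.62}]' 15; python3 - <<'E'
from h import *
T=look()
E
```

```text
clock: 10.95
position: [486.9, -474.5, 54.8]
tool_rot: [-0.001, 0.004, 1.0, 0.001]
force: [0.1, 1.7, -0.0]
width: 39.9
grip_force: 15.0
clock: 11.85
position: [488.9, -475.2, 162.8]
tool_rot: [0.001, 0.004, 1.0, -0.001]
force: [0.1, 0.3, -1.1]
width: 54.0
grip_force: 0.0
px [230. 238.] area 175.5 at [462.4  67.5] axis 0.25 [57. 28.] 
px [260. 236.] area 181.0 at [467.6 -11.9] axis 0.26 [60. 28.] 
px [295. 205.] area 83.5 at [ 548.1 -109.6] axis 0.29 [32. 28.] 
px [244. 213.] area 245.5 at [529.9  28.2] axis -0.01 [68. 35.] tx 0.0414 ty 0.5027 wz -0.006 (z now 161.3)
px [229. 166.] area 218.5 at [665.   71.7] axis -0.30 [69. 36.] tx 0.1765 ty 0.5462 wz -0.292 (z now 161.3)
px [275. 164.] area 225.5 at [669.9 -60.5] axis 0.28 [71. 37.] tx 0.1814 ty 0.4140 wz 0.292 (z now 161.3)
```

```bash
python3 -m crank '[{"wx":0,"wy":0,"wz":0,"tx":0.01,"ty":0.04,"tz":0,"jaw":0.7},{"wx":0,"wy":0,"wz":0,"tx":0.02,"ty":0.09,"tz":0,"jaw":0.7},{"wx":0,"wy":0,"wz":0,"tx":0.03,"ty":0.14,"tz":0,"jaw":0.7},{"wx":0,"wy":0,"wz":0,"tx":0.039,"ty":0.19,"tz":0,"jaw":0.7},{"wx":0,"wy":0,"wz":0,"tx":0.039,"ty":0.24,"tz":0,"jaw":0.7},{"wx":0,"wy":0,"wz":0,"tx":0.039,"ty":0.29,"tz":0,"jaw":0.7},{"wx":0,"wy":0,"wz":0,"tx":0.039,"ty":0.34,"tz":0,"jaw":0.7},{"wx":0,"wy":0,"wz":0,"tx":0.039,"ty":0.39,"tz":0,"jaw":0.7},{"wx":0,"wy":0,"wz":0,"tx":0.039,"ty":0.44,"tz":0,"jaw":0.7},{"wx":0,"wy":0,"wz":0,"tx":0.039,"ty":0.48,"tz":-0.02,"jaw":0.7},{"wx":0,"wy":0,"wz":0,"tx":0.039,"ty":0.503,"tz":-0.05,"jaw":0.7},{"wx":0,"wy":0,"wz":0,"tx":0.039,"ty":0.503,"tz":-0.06,"jaw":0.7},{"wx":0,"wy":0,"wz":0,"tx":0.039,"ty":0.503,"tz":-0.06,"jaw":0.7},{"wx":0,"wy":0,"wz":0,"tx":0.039,"ty":0.503,"tz":-0.06,"jaw":0.7},{"wx":0,"wy":0,"wz":0,"tx":0.039,"ty":0.503,"tz":-0.08,"jaw":0.7},{"wx":0,"wy":0,"wz":0,"tx":0.039,"ty":0.503,"tz":-0.1,"jaw":0.7},{"wx":0,"wy":0,"wz":0,"tx":0.039,"ty":0.503,"tz":-0.115,"jaw":0.7},{"wx":0,"wy":0,"wz":0,"tx":0.039,"ty":0.503,"tz":-0.12,"jaw":0.7},{"wx":0,"wy":0,"wz":0,"tx":0.039,"ty":0.503,"tz":-0.12,"jaw":0.7}]' 15; python3 -m crank '[{"wx":0,"wy":0,"wz":0,"tx":0,"ty":0,"tz":0,"jaw":0.3},{"wx":0,"wy":0,"wz":0,"tx":0,"ty":0,"tz":0,"jaw":0.3},{"wx":0,"wy":0,"wz":0,"tx":0,"ty":0,"tz":0,"jaw":0.3},{"wx":0,"wy":0,"wz":0,"tx":0,"ty":0,"tz":0,"jaw":0.3},{"wx":0,"wy":0,"wz":0,"tx":0,"ty":0,"tz":0,"jaw":0.3},{"wx":0,"wy":0,"wz":0,"tx":0,"ty":0,"tz":0,"jaw":0.3},{"wx":0,"wy":0,"wz":0,"tx":0,"ty":0,"tz":0.03,"jaw":0.3},{"wx":0,"wy":0,"wz":0,"tx":0,"ty":0,"tz":0.07,"jaw":0.3},{"wx":0,"wy":0,"wz":0,"tx":0,"ty":0,"tz":0.11,"jaw":0.3},{"wx":0,"wy":0,"wz":0,"tx":0,"ty":0,"tz":0.12,"jaw":0.3},{"wx":0,"wy":0,"wz":0,"tx":0,"ty":0,"tz":0.12,"jaw":0.3}]' 15
```

```text
clock: 13.8
position: [527.4, 27.6, 41.4]
tool_rot: [-0.0, 0.004, 1.0, -0.0]
force: [0.6, -0.3, 0.3]
width: 60.8
grip_force: 0.0
clock: 14.9
position: [528.4, 28.5, 163.0]
tool_rot: [0.001, 0.004, 1.0, 0.001]
force: [0.8, 0.8, -0.6]
width: 40.0
grip_force: 15.0
```

```bash
python3 - <<'E'
from h import *
T=grab("top")
for c,a,r,con in dark(T,(390,190,460,262)):
    C,th,e=outline(T,con,30);print(C.round(0),round(th,2),e.round(0),a)
E
```

```text
[ 491. -451.] 1.52 [83. 67.] 470.0
```

```bash
python3 - <<'E'
from h import *
print(arm.get_state()["q"].round(2))
E
python3 -m crank '[{"wx":0,"wy":0,"wz":0,"tx":0,"ty":-0.03,"tz":0,"jaw":0.3},{"wx":0,"wy":0,"wz":0,"tx":0,"ty":-0.075,"tz":0,"jaw":0.3},{"wx":0,"wy":0,"wz":0,"tx":0,"ty":-0.125,"tz":0,"jaw":0.3},{"wx":0,"wy":0,"wz":0,"tx":0,"ty":-0.175,"tz":0,"jaw":0.3},{"wx":0,"wy":0,"wz":0,"tx":0,"ty":-0.225,"tz":0,"jaw":0.3},{"wx":0,"wy":0,"wz":0,"tx":0,"ty":-0.275,"tz":0,"jaw":0.3},{"wx":0,"wy":0,"wz":0,"tx":0,"ty":-0.325,"tz":0,"jaw":0.3},{"wx":0,"wy":0,"wz":0,"tx":0,"ty":-0.375,"tz":0,"jaw":0.3},{"wx":0,"wy":0,"wz":0,"tx":0,"ty":-0.42,"tz":0,"jaw":0.3},{"wx":0,"wy":0,"wz":0,"tx":0,"ty":-0.45,"tz":0,"jaw":0.3},{"wx":0,"wy":0,"wz":0,"tx":0,"ty":-0.479,"tz":0,"jaw":0.3},{"wx":0,"wy":0,"wz":0,"tx":0,"ty":-0.479,"tz":0,"jaw":0.3}]' 15
python3 - <<'E'
from h import *
print(arm.get_state()["q"].round(2))
E
```

```text
[-0.71  0.14  0.63  1.87 -0.09  1.17  1.51]
clock: 16.15
position: [524.1, -454.9, 158.5]
tool_rot: [-0.002, 0.007, 1.0, -0.0]
force: [-0.6, 0.1, -1.2]
width: 39.6
grip_force: 15.0
[ 0.11  0.56  0.79  1.45 -0.4   1.3   2.49]
```

```bash
python3 -m crank '[{"wx":0,"wy":0,"wz":-0.14,"tx":0.01,"ty":0,"tz":0,"jaw":0.3},{"wx":0,"wy":0,"wz":-0.28,"tx":0.01,"ty":0,"tz":0,"jaw":0.3},{"wx":0,"wy":0,"wz":-0.42,"tx":0.01,"ty":0,"tz":0,"jaw":0.3},{"wx":0,"wy":0,"wz":-0.56,"tx":0.01,"ty":0,"tz":0,"jaw":0.3},{"wx":0,"wy":0,"wz":-0.7,"tx":0.01,"ty":0,"tz":0,"jaw":0.3},{"wx":0,"wy":0,"wz":-0.84,"tx":0.01,"ty":0,"tz":0,"jaw":0.3},{"wx":0,"wy":0,"wz":-0.98,"tx":0.01,"ty":0,"tz":0,"jaw":0.3},{"wx":0,"wy":0,"wz":-1.12,"tx":0.01,"ty":0,"tz":0,"jaw":0.3},{"wx":0,"wy":0,"wz":-1.26,"tx":0.01,"ty":0,"tz":0,"jaw":0.3},{"wx":0,"wy":0,"wz":-1.4,"tx":0.01,"ty":0,"tz":-0.02,"jaw":0.3},{"wx":0,"wy":0,"wz":-1.54,"tx":0.01,"ty":0,"tz":-0.05,"jaw":0.3},{"wx":0,"wy":0,"wz":-1.57,"tx":0.01,"ty":0,"tz":-0.08,"jaw":0.3},{"wx":0,"wy":0,"wz":-1.57,"tx":0.01,"ty":0,"tz":-0.096,"jaw":0.3},{"wx":0,"wy":0,"wz":-1.57,"tx":0.01,"ty":0,"tz":-0.096,"jaw":0.3},{"wx":0,"wy":0,"wz":-1.57,"tx":0.01,"ty":0,"tz":-0.096,"jaw":0.3}]' 15; python3 -m crank '[{"wx":0,"wy":0,"wz":0,"tx":0,"ty":0,"tz":0,"jaw":0.57},{"wx":0,"wy":0,"wz":0,"tx":0,"ty":0,"tz":0,"jaw":0.57},{"wx":0,"wy":0,"wz":0,"tx":0,"ty":0,"tz":0,"jaw":0.57},{"wx":0,"wy":0,"wz":0,"tx":0,"ty":0,"tz":0,"jaw":0.57},{"wx":0,"wy":0,"wz":0,"tx":0,"ty":0,"tz":0.03,"jaw":0.57},{"wx":0,"wy":0,"wz":0,"tx":0,"ty":0,"tz":0.07,"jaw":0.57},{"wx":0,"wy":0,"wz":0,"tx":0,"ty":0.02,"tz":0.1,"jaw":0.57},{"wx":0,"wy":0,"wz":0,"tx":0,"ty":0.06,"tz":0.1,"jaw":0.57},{"wx":0,"wy":0,"wz":0,"tx":0,"ty":0.11,"tz":0.1,"jaw":0.57},{"wx":0,"wy":0,"wz":0,"tx":0,"ty":0.16,"tz":0.1,"jaw":0.57},{"wx":0,"wy":0,"wz":0,"tx":0,"ty":0.2,"tz":0.1,"jaw":0.57},{"wx":0,"wy":0,"wz":0,"tx":0,"ty":0.2,"tz":0.1,"jaw":0.57}]' 15; python3 - <<'E'
from h import *
T=look();S=grab("scene")
cv2.imwrite("pics/d3.png",np.hstack([cv2.resize(T["img"][130:280,320:480,::-1],(480,450)),cv2.resize(S["img"][100:220,60:160,::-1],(300,360))[:,:].copy() if 0 else cv2.resize(S["img"][110:210,70:160,::-1],(320,450))]))
E
```

```text
clock: 17.65
position: [537.3, -450.9, 65.8]
tool_rot: [-0.0, 0.709, 0.705, -0.0]
force: [0.2, -0.4, 0.6]
width: 40.3
grip_force: 15.0
clock: 18.85
position: [539.6, -243.1, 164.9]
tool_rot: [-0.001, 0.706, 0.708, 0.001]
force: [0.4, -0.3, -0.2]
width: 49.6
grip_force: 0.0
px [230. 238.] area 175.5 at [462.4  67.5] axis 0.25 [57. 28.] 
px [260. 236.] area 181.0 at [467.6 -11.9] axis 0.26 [60. 28.] 
px [295. 205.] area 77.5 at [ 547.7 -109. ] axis 0.35 [32. 29.] 
px [275. 164.] area 225.5 at [669.9 -60.5] axis 0.28 [71. 37.] tx 0.1311 ty 0.1860 wz -1.286 (z now 165.4)
px [222. 152.] area 218.0 at [706.6  90.8] axis -0.07 [65. 37.] tx 0.1677 ty 0.3373 wz 1.498 (z now 165.4)
```

View pics/d3.png

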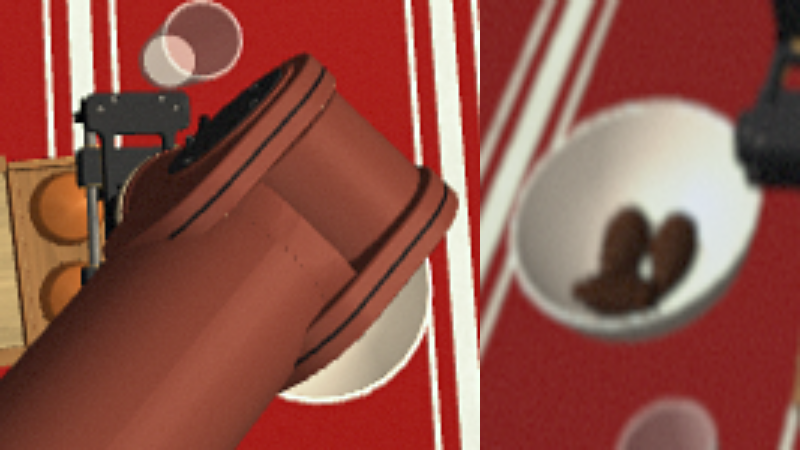

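Scene crop: three cones lie in the bowl. Cone4 was knocked to (707, 91) on the cloth (px 222,152). I take cone5 next.

```bash
python3 -m crank '[{"wx":0,"wy":0,"wz":-0.13,"tx":0.02,"ty":0.02,"tz":0,"jaw":0.7},{"wx":0,"wy":0,"wz":-0.26,"tx":0.04,"ty":0.05,"tz":0,"jaw":0.7},{"wx":0,"wy":0,"wz":-0.39,"tx":0.06,"ty":0.08,"tz":0,"jaw":0.7},{"wx":0,"wy":0,"wz":-0.52,"tx":0.08,"ty":0.11,"tz":0,"jaw":0.7},{"wx":0,"wy":0,"wz":-0.65,"tx":0.1,"ty":0.14,"tz":0,"jaw":0.7},{"wx":0,"wy":0,"wz":-0.78,"tx":0.12,"ty":0.17,"tz":0,"jaw":0.7},{"wx":0,"wy":0,"wz":-0.91,"tx":0.13,"ty":0.19,"tz":0,"jaw":0.7},{"wx":0,"wy":0,"wz":-1.04,"tx":0.13,"ty":0.19,"tz":-0.03,"jaw":0.7},{"wx":0,"wy":0,"wz":-1.17,"tx":0.13,"ty":0.19,"tz":-0.06,"jaw":0.7},{"wx":0,"wy":0,"wz":-1.29,"tx":0.13,"ty":0.19,"tz":-0.09,"jaw":0.7},{"wx":0,"wy":0,"wz":-1.29,"tx":0.13,"ty":0.19,"tz":-0.09,"jaw":0.7},{"wx":0,"wy":0,"wz":-1.29,"tx":0.13,"ty":0.19,"tz":-0.09,"jaw":0.7},{"wx":0,"wy":0,"wz":-1.29,"tx":0.13,"ty":0.19,"tz":-0.09,"jaw":0.7}]' 15; python3 - <<'E'
from h import *
print(delta(667,-61.3,.28+np.pi/2),arm.get_state()["q"].round(2))
look()
E
```

```text
clock: 20.25
position: [668.2, -62.1, 77.6]
tool_rot: [0.0, 0.991, 0.137, 0.001]
force: [0.6, -0.7, 0.0]
width: 61.3
grip_force: 0.0
tx -0.0012 ty 0.0008 wz 0.005 (z now 77.6) [-0.78  0.92  1.32  1.61 -0.92  1.35 -0.63]
px [233. 245.] area 58.5 at [445.1  61.2] axis -0.63 [57. 24.] 
px [260. 236.] area 183.0 at [467.6 -12. ] axis 0.26 [60. 28.] 
px [295. 205.] area 83.0 at [ 548.1 -109.6] axis 0.27 [32. 28.] 
px [195. 196.] area 65.5 at [578.2 160.7] axis -0.71 [56. 14.] 
px [304. 157.] area 438.5 at [ 688.1 -142.7] axis -0.95 [183.  73.] tx 0.0198 ty -0.0809 wz -1.225 (z now 77.6)
px [222. 158.] area 485.0 at [688.2  90.2] axis -0.60 [190.  59.] tx 0.0199 ty 0.1520 wz -0.873 (z now 77.6)
```

```bash
python3 -m crank '[{"wx":0,"wy":0,"wz":0,"tx":0,"ty":0,"tz":-0.025,"jaw":0.7},{"wx":0,"wy":0,"wz":0,"tx":0,"ty":0,"tz":-0.05,"jaw":0.7},{"wx":0,"wy":0,"wz":0,"tx":0,"ty":0,"tz":-0.065,"jaw":0.7},{"wx":0,"wy":0,"wz":0,"tx":0,"ty":0,"tz":-0.07,"jaw":0.7},{"wx":0,"wy":0,"wz":0,"tx":0,"ty":0,"tz":-0.07,"jaw":0.7},{"wx":0,"wy":0,"wz":0,"tx":0,"ty":0,"tz":-0.07,"jaw":0.3},{"wx":0,"wy":0,"wz":0,"tx":0,"ty":0,"tz":-0.07,"jaw":0.3},{"wx":0,"wy":0,"wz":0,"tx":0,"ty":0,"tz":-0.07,"jaw":0.3},{"wx":0,"wy":0,"wz":0,"tx":0,"ty":0,"tz":-0.07,"jaw":0.3},{"wx":0,"wy":0,"wz":0,"tx":0,"ty":0,"tz":-0.07,"jaw":0.3},{"wx":0,"wy":0,"wz":0,"tx":0,"ty":0,"tz":-0.07,"jaw":0.3},{"wx":0,"wy":0,"wz":0,"tx":0,"ty":0,"tz":-0.03,"jaw":0.3},{"wx":0,"wy":0,"wz":0,"tx":0,"ty":0,"tz":0.015,"jaw":0.3},{"wx":0,"wy":0,"wz":0,"tx":0,"ty":0,"tz":0.06,"jaw":0.3},{"wx":0,"wy":0,"wz":0,"tx":0,"ty":0,"tz":0.085,"jaw":0.3},{"wx":0,"wy":0,"wz":0,"tx":0,"ty":0,"tz":0.085,"jaw":0.3}]' 15; python3 - <<'E'
from h import *
print(arm.get_state()["q"].round(2),delta(440,-451,0))
E
```

```text
clock: 21.9
position: [668.8, -61.8, 164.6]
tool_rot: [0.0, 0.991, 0.136, 0.003]
force: [0.9, 0.6, -0.4]
width: 39.7
grip_force: 15.0
[-0.79  0.8   1.35  1.53 -0.79  1.44 -0.7 ] tx -0.2288 ty -0.3892 wz 1.297 (z now 164.6)
```

```bash
python3 -m crank '[{"wx":0,"wy":0,"wz":0.1,"tx":-0.02,"ty":-0.03,"tz":0,"jaw":0.3},{"wx":0,"wy":0,"wz":0.23,"tx":-0.04,"ty":-0.07,"tz":0,"jaw":0.3},{"wx":0,"wy":0,"wz":0.36,"tx":-0.06,"ty":-0.11,"tz":0,"jaw":0.3},{"wx":0,"wy":0,"wz":0.49,"tx":-0.08,"ty":-0.15,"tz":0,"jaw":0.3},{"wx":0,"wy":0,"wz":0.62,"tx":-0.1,"ty":-0.19,"tz":0,"jaw":0.3},{"wx":0,"wy":0,"wz":0.75,"tx":-0.12,"ty":-0.23,"tz":0,"jaw":0.3},{"wx":0,"wy":0,"wz":0.88,"tx":-0.14,"ty":-0.27,"tz":0,"jaw":0.3},{"wx":0,"wy":0,"wz":1.01,"tx":-0.17,"ty":-0.31,"tz":0,"jaw":0.3},{"wx":0,"wy":0,"wz":1.14,"tx":-0.2,"ty":-0.35,"tz":0,"jaw":0.3},{"wx":0,"wy":0,"wz":1.29,"tx":-0.227,"ty":-0.38,"tz":0,"jaw":0.3},{"wx":0,"wy":0,"wz":1.29,"tx":-0.227,"ty":-0.39,"tz":0,"jaw":0.3},{"wx":0,"wy":0,"wz":1.29,"tx":-0.227,"ty":-0.39,"tz":0,"jaw":0.3},{"wx":0,"wy":0,"wz":1.29,"tx":-0.227,"ty":-0.39,"tz":0,"jaw":0.3}]' 15; python3 - <<'E'
from h import *
print(arm.get_state()["q"].round(2),delta(440,-451,0))
E
```

```text
clock: 23.2
position: [441.1, -449.6, 159.6]
tool_rot: [-0.001, 0.71, 0.705, 0.0]
force: [-0.4, -0.6, 0.3]
width: 39.6
grip_force: 15.0
[-0.05  0.52  1.06  1.63 -0.47  1.27  1.09] tx -0.0011 ty -0.0014 wz 0.007 (z now 159.6)
```

```bash
python3 -m crank '[{"wx":0,"wy":0,"wz":0,"tx":0,"ty":0,"tz":-0.03,"jaw":0.3},{"wx":0,"wy":0,"wz":0,"tx":0,"ty":0,"tz":-0.065,"jaw":0.3},{"wx":0,"wy":0,"wz":0,"tx":0,"ty":0,"tz":-0.09,"jaw":0.3},{"wx":0,"wy":0,"wz":0,"tx":0,"ty":0,"tz":-0.095,"jaw":0.3},{"wx":0,"wy":0,"wz":0,"tx":0,"ty":0,"tz":-0.095,"jaw":0.3},{"wx":0,"wy":0,"wz":0,"tx":0,"ty":0,"tz":-0.095,"jaw":0.57},{"wx":0,"wy":0,"wz":0,"tx":0,"ty":0,"tz":-0.095,"jaw":0.57},{"wx":0,"wy":0,"wz":0,"tx":0,"ty":0,"tz":-0.095,"jaw":0.57},{"wx":0,"wy":0,"wz":0,"tx":0,"ty":0,"tz":-0.095,"jaw":0.57},{"wx":0,"wy":0,"wz":0,"tx":0,"ty":0,"tz":-0.06,"jaw":0.57},{"wx":0,"wy":0,"wz":0,"tx":0,"ty":0,"tz":-0.02,"jaw":0.57},{"wx":0,"wy":0,"wz":0,"tx":0,"ty":0,"tz":0,"jaw":0.57},{"wx":0,"wy":0,"wz":-0.1,"tx":0.03,"ty":0.04,"tz":0,"jaw":0.7},{"wx":0,"wy":0,"wz":-0.2,"tx":0.06,"ty":0.08,"tz":0,"jaw":0.7},{"wx":0,"wy":0,"wz":-0.3,"tx":0.09,"ty":0.12,"tz":0,"jaw":0.7},{"wx":0,"wy":0,"wz":-0.4,"tx":0.11,"ty":0.16,"tz":0,"jaw":0.7},{"wx":0,"wy":0,"wz":-0.5,"tx":0.13,"ty":0.2,"tz":0,"jaw":0.7},{"wx":0,"wy":0,"wz":-0.6,"tx":0.15,"ty":0.23,"tz":0,"jaw":0.7},{"wx":0,"wy":0,"wz":-0.6,"tx":0.15,"ty":0.23,"tz":0,"jaw":0.7},{"wx":0,"wy":0,"wz":-0.6,"tx":0.15,"ty":0.23,"tz":0,"jaw":0.7}]' 15; python3 - <<'E'
from h import *
look();S=grab("scene")
for c,a,r,con in dark(S,(75,125,150,190)): print("bowl",c,a)
for c,a,r,con in dark(S,(260,205,320,260)): print("cone4 scene",c,a)
# butter dish
T=grab("top");hs=cv2.cvtColor(T["img"],cv2.COLOR_RGB2HSV)
m=((hs[...,1]<90)&(hs[...,2]>120)).astype(np.uint8);m[:,:108]=0;m[:,174:]=0;m[:125]=0;m[188:]=0
c=max(cv2.findContours(m,0,2)[0],key=cv2.contourArea);print(cv2.boundingRect(c))
print(arm.get_state()["q"].round(2))
E
```

```text
clock: 25.2
position: [590.8, -219.9, 160.5]
tool_rot: [0.0, 0.885, 0.465, -0.0]
force: [0.4, -0.8, 0.5]
width: 61.0
grip_force: 0.0
px [230. 238.] area 175.5 at [462.4  67.5] axis 0.25 [57. 28.] 
px [260. 236.] area 181.0 at [467.6 -11.9] axis 0.26 [60. 28.] 
px [295. 205.] area 75.0 at [ 547.7 -109.1] axis 0.41 [31. 29.] 
px [308. 226.] area 813.0 at [ 493.  -144.5] axis -0.68 [222.  50.] tx -0.0971 ty 0.0769 wz 1.500 (z now 160.7)
px [222. 152.] area 218.0 at [706.6  90.8] axis -0.07 [65. 37.] tx 0.1165 ty 0.3122 wz -1.038 (z now 160.7)
bowl [123.84759841 160.18309859] 923.0
cone4 scene [288.72666667 236.64814815] 225.0
(113, 125, 60, 63)
[-0.56  0.61  1.22  1.64 -0.59  1.32  0.15]
```

```bash
python3 -m crank '[{"wx":0,"wy":0,"wz":-0.1,"tx":0.01,"ty":0.03,"tz":0,"jaw":0.7},{"wx":0,"wy":0,"wz":-0.22,"tx":0.025,"ty":0.07,"tz":0,"jaw":0.7},{"wx":0,"wy":0,"wz":-0.34,"tx":0.04,"ty":0.11,"tz":0,"jaw":0.7},{"wx":0,"wy":0,"wz":-0.46,"tx":0.055,"ty":0.15,"tz":0,"jaw":0.7},{"wx":0,"wy":0,"wz":-0.58,"tx":0.07,"ty":0.19,"tz":0,"jaw":0.7},{"wx":0,"wy":0,"wz":-0.7,"tx":0.085,"ty":0.23,"tz":0,"jaw":0.7},{"wx":0,"wy":0,"wz":-0.82,"tx":0.1,"ty":0.27,"tz":0,"jaw":0.7},{"wx":0,"wy":0,"wz":-0.94,"tx":0.115,"ty":0.3,"tz":-0.02,"jaw":0.7},{"wx":0,"wy":0,"wz":-1.04,"tx":0.115,"ty":0.311,"tz":-0.05,"jaw":0.7},{"wx":0,"wy":0,"wz":-1.04,"tx":0.115,"ty":0.311,"tz":-0.08,"jaw":0.7},{"wx":0,"wy":0,"wz":-1.04,"tx":0.115,"ty":0.311,"tz":-0.085,"jaw":0.7},{"wx":0,"wy":0,"wz":-1.04,"tx":0.115,"ty":0.311,"tz":-0.085,"jaw":0.7},{"wx":0,"wy":0,"wz":-1.04,"tx":0.115,"ty":0.311,"tz":-0.085,"jaw":0.7}]' 15; python3 - <<'E'
from h import *
print(arm.get_state()["q"].round(2),delta(704.6,90.8,-.07+np.pi/2))
S=grab("scene");cv2.imwrite("pics/d4.png",cv2.resize(S["img"][150:260,230:420,::-1],None,fx=4,fy=4))
E
```

```text
clock: 26.65
position: [706.2, 88.7, 77.6]
tool_rot: [-0.0, 0.999, -0.039, 0.001]
force: [0.7, -0.2, -0.1]
width: 60.8
grip_force: 0.0
[-0.92  0.96  1.28  1.5  -0.92  1.37 -1.23] tx -0.0016 ty 0.0021 wz 0.008 (z now 77.6)
```

View pics/d4.png

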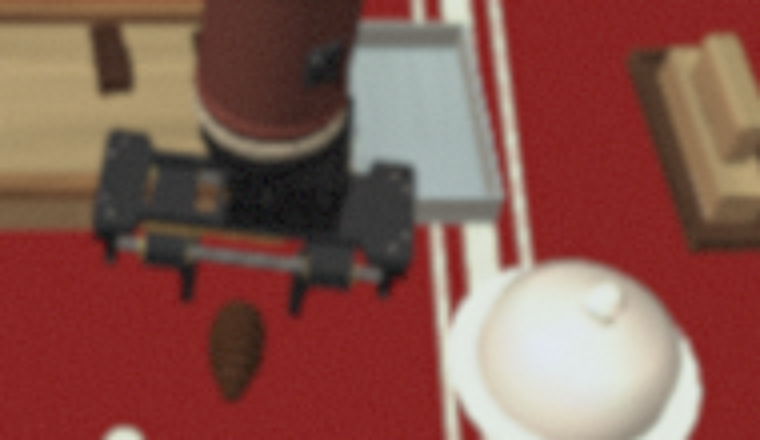

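The open fingers straddle the cone (crop 237,350), and the gripper body is clear of the butter dish.

```bash
python3 -m crank '[{"wx":0,"wy":0,"wz":0,"tx":0,"ty":0,"tz":-0.025,"jaw":0.7},{"wx":0,"wy":0,"wz":0,"tx":0,"ty":0,"tz":-0.05,"jaw":0.7},{"wx":0,"wy":0,"wz":0,"tx":0,"ty":0,"tz":-0.065,"jaw":0.7},{"wx":0,"wy":0,"wz":0,"tx":0,"ty":0,"tz":-0.07,"jaw":0.7},{"wx":0,"wy":0,"wz":0,"tx":0,"ty":0,"tz":-0.07,"jaw":0.7},{"wx":0,"wy":0,"wz":0,"tx":0,"ty":0,"tz":-0.07,"jaw":0.3},{"wx":0,"wy":0,"wz":0,"tx":0,"ty":0,"tz":-0.07,"jaw":0.3},{"wx":0,"wy":0,"wz":0,"tx":0,"ty":0,"tz":-0.07,"jaw":0.3},{"wx":0,"wy":0,"wz":0,"tx":0,"ty":0,"tz":-0.07,"jaw":0.3},{"wx":0,"wy":0,"wz":0,"tx":0,"ty":0,"tz":-0.07,"jaw":0.3},{"wx":0,"wy":0,"wz":0,"tx":0,"ty":0,"tz":-0.07,"jaw":0.3},{"wx":0,"wy":0,"wz":0,"tx":0,"ty":0,"tz":-0.03,"jaw":0.3},{"wx":0,"wy":0,"wz":0,"tx":0,"ty":0,"tz":0.015,"jaw":0.3},{"wx":0,"wy":0,"wz":0,"tx":0,"ty":0,"tz":0.06,"jaw":0.3},{"wx":0,"wy":0,"wz":0,"tx":0,"ty":0,"tz":0.085,"jaw":0.3},{"wx":0,"wy":0,"wz":0,"tx":0,"ty":0,"tz":0.085,"jaw":0.3}]' 15; python3 - <<'E'
from h import *
print(arm.get_state()["q"].round(2))
T=grab("top");S=grab("scene")
cv2.imwrite("pics/d5.png",np.hstack([cv2.resize(T["img"][180:270,380:470,::-1],(400,400)),cv2.resize(S["img"][115:205,65:165,::-1],(400,400))]))
E
```

```text
clock: 28.3
position: [706.9, 89.5, 164.8]
tool_rot: [-0.0, 0.999, -0.038, 0.003]
force: [0.1, -0.2, -0.5]
width: 39.8
grip_force: 15.0
[-0.92  0.87  1.32  1.41 -0.84  1.48 -1.29]
```

View pics/d5.png

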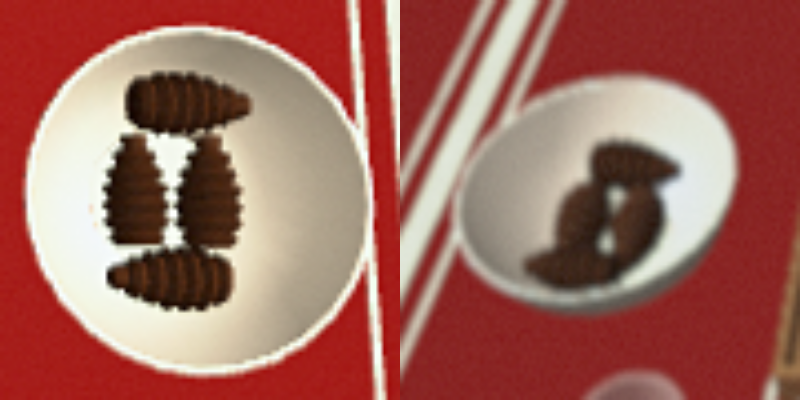

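Four cones lie flat in the bowl and the fifth is in hand. I release it on the free -y side of the bowl.

```bash
python3 -m crank '[{"wx":0,"wy":0,"wz":0.04,"tx":-0.01,"ty":-0.025,"tz":0,"jaw":0.3},{"wx":0,"wy":0,"wz":0.08,"tx":-0.025,"ty":-0.065,"tz":0,"jaw":0.3},{"wx":0,"wy":0,"wz":0.08,"tx":-0.04,"ty":-0.11,"tz":0,"jaw":0.3},{"wx":0,"wy":0,"wz":0.08,"tx":-0.055,"ty":-0.155,"tz":0,"jaw":0.3},{"wx":0,"wy":0,"wz":0.08,"tx":-0.07,"ty":-0.2,"tz":0,"jaw":0.3},{"wx":0,"wy":0,"wz":0.08,"tx":-0.085,"ty":-0.245,"tz":0,"jaw":0.3},{"wx":0,"wy":0,"wz":0.08,"tx":-0.1,"ty":-0.29,"tz":0,"jaw":0.3},{"wx":0,"wy":0,"wz":0.08,"tx":-0.12,"ty":-0.335,"tz":0,"jaw":0.3},{"wx":0,"wy":0,"wz":0.08,"tx":-0.14,"ty":-0.38,"tz":0,"jaw":0.3},{"wx":0,"wy":0,"wz":0.08,"tx":-0.16,"ty":-0.425,"tz":0,"jaw":0.3},{"wx":0,"wy":0,"wz":0.08,"tx":-0.18,"ty":-0.47,"tz":0,"jaw":0.3},{"wx":0,"wy":0,"wz":0.08,"tx":-0.2,"ty":-0.515,"tz":0,"jaw":0.3},{"wx":0,"wy":0,"wz":0.08,"tx":-0.215,"ty":-0.56,"tz":0,"jaw":0.3},{"wx":0,"wy":0,"wz":0.08,"tx":-0.217,"ty":-0.585,"tz":0,"jaw":0.3},{"wx":0,"wy":0,"wz":0.08,"tx":-0.217,"ty":-0.593,"tz":0,"jaw":0.3},{"wx":0,"wy":0,"wz":0.08,"tx":-0.217,"ty":-0.593,"tz":0,"jaw":0.3},{"wx":0,"wy":0,"wz":0.08,"tx":-0.217,"ty":-0.593,"tz":0,"jaw":0.3}]' 15; python3 - <<'E'
from h import *
print(arm.get_state()["q"].round(2),delta(488,-503,np.pi/2))
E
```

```text
clock: 30.1
position: [489.2, -501.2, 159.4]
tool_rot: [-0.001, 1.0, 0.003, -0.0]
force: [0.4, 0.1, -0.4]
width: 39.7
grip_force: 15.0
[ 0.02  0.76  1.18  1.44 -0.71  1.41 -0.35] tx -0.0012 ty -0.0018 wz -0.005 (z now 159.4)
```

```bash
python3 -m crank '[{"wx":0,"wy":0,"wz":0,"tx":0,"ty":0,"tz":-0.03,"jaw":0.3},{"wx":0,"wy":0,"wz":0,"tx":0,"ty":0,"tz":-0.065,"jaw":0.3},{"wx":0,"wy":0,"wz":0,"tx":0,"ty":0,"tz":-0.09,"jaw":0.3},{"wx":0,"wy":0,"wz":0,"tx":0,"ty":0,"tz":-0.09,"jaw":0.3},{"wx":0,"wy":0,"wz":0,"tx":0,"ty":0,"tz":-0.09,"jaw":0.3},{"wx":0,"wy":0,"wz":0,"tx":0,"ty":0,"tz":-0.09,"jaw":0.57},{"wx":0,"wy":0,"wz":0,"tx":0,"ty":0,"tz":-0.09,"jaw":0.57},{"wx":0,"wy":0,"wz":0,"tx":0,"ty":0,"tz":-0.09,"jaw":0.57},{"wx":0,"wy":0,"wz":0,"tx":0,"ty":0,"tz":-0.09,"jaw":0.57},{"wx":0,"wy":0,"wz":0,"tx":0,"ty":0,"tz":-0.05,"jaw":0.57},{"wx":0,"wy":0,"wz":0,"tx":0,"ty":0,"tz":0,"jaw":0.57},{"wx":0,"wy":0,"wz":0,"tx":0,"ty":0.03,"tz":0.02,"jaw":0.6},{"wx":0,"wy":0,"wz":0,"tx":0,"ty":0.07,"tz":0.04,"jaw":0.6},{"wx":0,"wy":0,"wz":0,"tx":0,"ty":0.11,"tz":0.05,"jaw":0.6},{"wx":0,"wy":0,"wz":0,"tx":0,"ty":0.16,"tz":0.05,"jaw":0.6},{"wx":0,"wy":0,"wz":0,"tx":0,"ty":0.21,"tz":0.05,"jaw":0.6},{"wx":0,"wy":0,"wz":0,"tx":0,"ty":0.26,"tz":0.05,"jaw":0.6},{"wx":0,"wy":0,"wz":0,"tx":0,"ty":0.31,"tz":0.05,"jaw":0.6},{"wx":0,"wy":0,"wz":0,"tx":0,"ty":0.36,"tz":0.05,"jaw":0.6},{"wx":0,"wy":0,"wz":0,"tx":0,"ty":0.41,"tz":0.05,"jaw":0.6}]' 15; python3 - <<'E'
from h import *
print(arm.get_state()["q"].round(2))
T=grab("top");S=grab("scene")
cv2.imwrite("pics/d6.png",np.hstack([cv2.resize(T["img"][180:270,380:470,::-1],(400,400)),cv2.resize(S["img"][115:205,65:165,::-1],(400,400))]))
E
```

```text
clock: 32.1
position: [488.1, -109.4, 210.7]
tool_rot: [-0.0, 1.0, 0.002, -0.0]
force: [0.1, -0.7, 0.5]
width: 52.2
grip_force: 0.0
[-1.21 -0.02  1.36  1.88  0.02  1.27 -1.42]
```

View pics/d6.png

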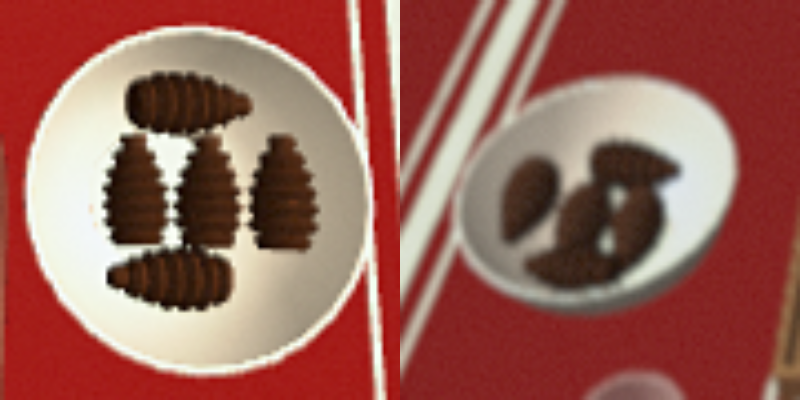

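All five whole cones are in the bowl. Next is the scraper, with the wrist turned half a turn for joint margin.

```bash
python3 -m crank '[{"wx":0,"wy":0,"wz":0.14,"tx":0,"ty":0.02,"tz":0,"jaw":0.6},{"wx":0,"wy":0,"wz":0.28,"tx":0,"ty":0.04,"tz":0,"jaw":0.6},{"wx":0,"wy":0,"wz":0.42,"tx":0,"ty":0.06,"tz":0,"jaw":0.6},{"wx":0,"wy":0,"wz":0.56,"tx":0,"ty":0.08,"tz":0,"jaw":0.6},{"wx":0,"wy":0,"wz":0.7,"tx":0,"ty":0.1,"tz":0,"jaw":0.6},{"wx":0,"wy":0,"wz":0.84,"tx":0,"ty":0.12,"tz":0,"jaw":0.6},{"wx":0,"wy":0,"wz":0.98,"tx":0,"ty":0.14,"tz":0,"jaw":0.6},{"wx":0,"wy":0,"wz":1.12,"tx":0,"ty":0.16,"tz":0,"jaw":0.6},{"wx":0,"wy":0,"wz":1.26,"tx":0,"ty":0.18,"tz":0,"jaw":0.6},{"wx":0,"wy":0,"wz":1.4,"tx":0,"ty":0.2,"tz":0,"jaw":0.6},{"wx":0,"wy":0,"wz":1.54,"tx":0,"ty":0.22,"tz":0,"jaw":0.6},{"wx":0,"wy":0,"wz":1.68,"tx":0,"ty":0.24,"tz":0,"jaw":0.6},{"wx":0,"wy":0,"wz":1.82,"tx":0,"ty":0.26,"tz":0,"jaw":0.6},{"wx":0,"wy":0,"wz":1.96,"tx":0,"ty":0.28,"tz":0,"jaw":0.6},{"wx":0,"wy":0,"wz":2.1,"tx":0,"ty":0.3,"tz":0,"jaw":0.6},{"wx":0,"wy":0,"wz":2.24,"tx":0,"ty":0.32,"tz":0,"jaw":0.6},{"wx":0,"wy":0,"wz":2.38,"tx":0,"ty":0.34,"tz":0,"jaw":0.6},{"wx":0,"wy":0,"wz":2.52,"tx":0,"ty":0.36,"tz":0,"jaw":0.6},{"wx":0,"wy":0,"wz":2.52,"tx":0,"ty":0.36,"tz":0,"jaw":0.6}]' 15; python3 - <<'E'
from h import *
print(arm.get_state()["q"].round(2))
T=grab("top");S=grab("scene");hs=cv2.cvtColor(T["img"],cv2.COLOR_RGB2HSV)
print("stillboard");look(T)
# light-wood scraper blob: tall bar top = bright face
h2=hs[190:275,75:120];m=((h2[...,0]<30)&(h2[...,1]<170)&(h2[...,2]>110)).astype(np.uint8)
c=max(cv2.findContours(m,0,2)[0],key=cv2.contourArea);print(cv2.minAreaRect(c),cv2.contourArea(c))
cv2.imwrite("pics/e1.png",np.hstack([cv2.resize(T["img"][190:275,70:122,::-1],(367,600),interpolation=2),cv2.resize(S["img"][150:220,380:432,::-1],(430,579),interpolation=2)[:579] .copy() if 0 else cv2.resize(S["img"][150:220,380:432,::-1],(430,600),interpolation=2)]))
E
```

```text
clock: 34.1
position: [488.2, 251.3, 210.8]
tool_rot: [0.0, 0.301, 0.954, -0.0]
force: [-0.1, -0.6, -0.1]
width: 52.5
grip_force: 0.0
[-1.5   0.21  1.09  1.77 -0.19  1.28  0.59]
stillboard
px [230. 238.] area 175.5 at [462.4  67.5] axis 0.25 [57. 28.] 
px [260. 236.] area 181.0 at [467.6 -11.9] axis 0.26 [60. 28.] 
px [295. 205.] area 78.0 at [ 547.8 -109.1] axis 0.33 [32. 29.] 
((4.790143966674805, 55.28436279296875), (62.64115524291992, 9.094639778137207), 73.03385162353516) 304.5
```

View pics/e1.png

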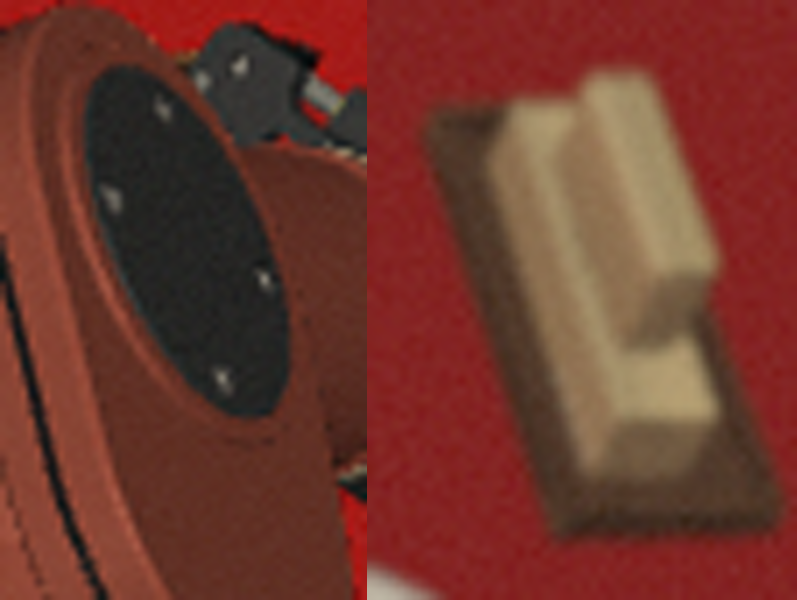

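```bash
python3 - <<'E'
from h import *
S=grab("scene")
ct=lambda u,v:(u/4+60-.4,v/4+180-.4)
T=grab("top")
cs=lambda u,v:((u-367)/8.27+380-.45,v/8.57+150-.45)
t=[(80,142),(118,137),(95,273),(133,270)];s=[(718,262),(657,275),(650,70),(585,75)]
A=[];B=[]
for p,q in zip(t,s):
    X,e=tri(T,ct(*p),S,cs(*q));A.append(X);print(X.round(0),round(e,1),"scene@86",onz(S,cs(*q),86).round(0)[:2],"top@86",onz(T,ct(*p),86).round(0)[:2])
    B.append((onz(S,cs(*q),86)+onz(T,ct(*p),86))/2)
print(np.mean(A,0).round(1),np.mean(B,0).round(1))
# blade block top corners at z=41 from top view c3: and rest top corners z=18
for n,z,l in(("blade",41,[(99,101),(168,99),(182,304),(112,312)]),("rest",18,[(73,80),(190,66),(214,330),(96,346)])):
    P=np.array([onz(T,ct(*p),z)[:2] for p in l]);print(n,P.round(0).tolist(),P.mean(0).round(1))
print(delta(490,445,np.pi/2+.13))
E
```

```text
[532. 466.  83.] 1.8 scene@86 [534. 465.] top@86 [532. 463.]
[535. 445.  77.] 4.8 scene@86 [542. 443.] top@86 [535. 438.]
[446. 456.  84.] 6.5 scene@86 [447. 458.] top@86 [446. 451.]
[447. 433.  81.] 7.6 scene@86 [451. 434.] top@86 [447. 426.]
[490.  449.7  81.2] [491.7 447.5  86. ]
blade [[561.0, 472.0], [562.0, 424.0], [421.0, 412.0], [417.0, 460.0]] [490.3 441.8]
rest [[578.0, 501.0], [586.0, 418.0], [401.0, 398.0], [392.0, 481.0]] [489.3 449.6]
tx 0.0012 ty 0.1975 wz 0.752 (z now 211.1)
```

```bash
python3 -m crank '[{"wx":0,"wy":0,"wz":0.12,"tx":0,"ty":0.03,"tz":0,"jaw":0.65},{"wx":0,"wy":0,"wz":0.25,"tx":0,"ty":0.07,"tz":0,"jaw":0.65},{"wx":0,"wy":0,"wz":0.38,"tx":0.002,"ty":0.11,"tz":0,"jaw":0.65},{"wx":0,"wy":0,"wz":0.5,"tx":0.002,"ty":0.15,"tz":0,"jaw":0.65},{"wx":0,"wy":0,"wz":0.63,"tx":0.002,"ty":0.179,"tz":0,"jaw":0.65},{"wx":0,"wy":0,"wz":0.75,"tx":0.002,"ty":0.179,"tz":-0.03,"jaw":0.65},{"wx":0,"wy":0,"wz":0.75,"tx":0.002,"ty":0.179,"tz":-0.06,"jaw":0.65},{"wx":0,"wy":0,"wz":0.75,"tx":0.002,"ty":0.179,"tz":-0.085,"jaw":0.65},{"wx":0,"wy":0,"wz":0.75,"tx":0.002,"ty":0.179,"tz":-0.09,"jaw":0.65},{"wx":0,"wy":0,"wz":0.75,"tx":0.002,"ty":0.179,"tz":-0.09,"jaw":0.65},{"wx":0,"wy":0,"wz":0.75,"tx":0.002,"ty":0.179,"tz":-0.09,"jaw":0.65}]' 40; python3 - <<'E'
from h import *
print(arm.get_state()["q"].round(2),delta(490,446.5,np.pi/2+.13))
S=grab("scene")
cv2.imwrite("pics/e2.png",cv2.resize(S["img"][110:220,360:460,::-1],None,fx=5,fy=5,interpolation=2))
E
```

```text
clock: 35.4
position: [491.2, 428.2, 122.7]
tool_rot: [0.001, -0.065, 0.998, 0.001]
force: [0.6, -0.6, -0.6]
width: 56.4
grip_force: 0.0
[-1.37  0.5   0.79  1.61 -0.37  1.18  1.2 ] tx -0.0012 ty 0.0183 wz -0.001 (z now 122.7)
```

View pics/e2.png

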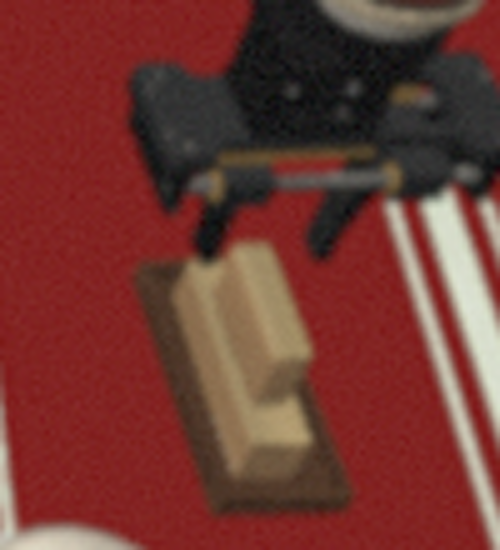

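```bash
python3 -m crank '[{"wx":0,"wy":0,"wz":0,"tx":-0.001,"ty":0.01,"tz":0,"jaw":0.65},{"wx":0,"wy":0,"wz":0,"tx":-0.001,"ty":0.018,"tz":-0.01,"jaw":0.65},{"wx":0,"wy":0,"wz":0,"tx":-0.001,"ty":0.018,"tz":-0.02,"jaw":0.65},{"wx":0,"wy":0,"wz":0,"tx":-0.001,"ty":0.018,"tz":-0.025,"jaw":0.65},{"wx":0,"wy":0,"wz":0,"tx":-0.001,"ty":0.018,"tz":-0.025,"jaw":0.65},{"wx":0,"wy":0,"wz":0,"tx":-0.001,"ty":0.018,"tz":-0.025,"jaw":0.65}]' 40; python3 - <<'E'
from h import *
S=grab("scene");p=arm.get_state()["position"]
print(delta(490,446.5,np.pi/2+.13),"tcp px",proj(S,p),"bar top px",[proj(S,[x,y,86]).round(0) for x,y in((490,446.5),(446,451),(532,463))])
I=S["img"][110:220,360:460,::-1].copy();I=cv2.resize(I,None,fx=5,fy=5,interpolation=2)
for P in(p,[490,446.5,86]):
    u=(proj(S,P)-[360,110])*5+2;cv2.circle(I,tuple(int(a) for a in u),3,(0,255,0),-1)
cv2.imwrite("pics/e3.png",I)
E
```

```text
clock: 36.05
position: [489.4, 445.7, 95.9]
tool_rot: [0.0, -0.066, 0.998, -0.0]
force: [-0.5, -0.1, 0.3]
width: 56.6
grip_force: 0.0
tx 0.0004 ty 0.0007 wz -0.001 (z now 96.2) tcp px [413.36690124 165.71359443] bar top px [array([412., 168.]), array([411., 157.]), array([421., 179.])]
```

View pics/e3.png

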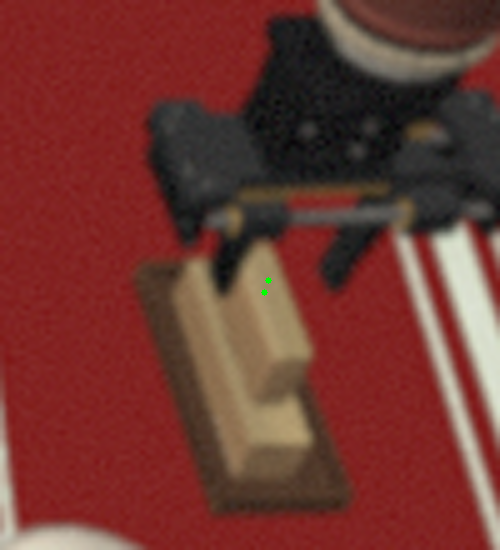

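The fingers straddle the grip bar, and the projected TCP and the measured bar centre coincide (crop 268,285).

```bash
python3 -m crank '[{"wx":0,"wy":0,"wz":0,"tx":0,"ty":0,"tz":-0.02,"jaw":0.65},{"wx":0,"wy":0,"wz":0,"tx":0,"ty":0,"tz":-0.035,"jaw":0.65},{"wx":0,"wy":0,"wz":0,"tx":0,"ty":0,"tz":-0.045,"jaw":0.65},{"wx":0,"wy":0,"wz":0,"tx":0,"ty":0,"tz":-0.048,"jaw":0.65},{"wx":0,"wy":0,"wz":0,"tx":0,"ty":0,"tz":-0.048,"jaw":0.65},{"wx":0,"wy":0,"wz":0,"tx":0,"ty":0,"tz":-0.048,"jaw":0.4},{"wx":0,"wy":0,"wz":0,"tx":0,"ty":0,"tz":-0.048,"jaw":0.3},{"wx":0,"wy":0,"wz":0,"tx":0,"ty":0,"tz":-0.048,"jaw":0.15},{"wx":0,"wy":0,"wz":0,"tx":0,"ty":0,"tz":-0.048,"jaw":0.15},{"wx":0,"wy":0,"wz":0,"tx":0,"ty":0,"tz":-0.048,"jaw":0.15},{"wx":0,"wy":0,"wz":0,"tx":0,"ty":0,"tz":-0.048,"jaw":0.15},{"wx":0,"wy":0,"wz":0,"tx":0,"ty":0,"tz":-0.048,"jaw":0.15},{"wx":0,"wy":0,"wz":0,"tx":0,"ty":0,"tz":-0.048,"jaw":0.15}]' 40; python3 -m crank '[{"wx":0,"wy":0,"wz":0,"tx":0,"ty":0,"tz":0.01,"jaw":0.15},{"wx":0,"wy":0,"wz":0,"tx":0,"ty":0,"tz":0.03,"jaw":0.15},{"wx":0,"wy":0,"wz":0,"tx":0,"ty":0,"tz":0.06,"jaw":0.15},{"wx":0,"wy":0,"wz":0,"tx":0,"ty":0,"tz":0.1,"jaw":0.15},{"wx":0,"wy":0,"wz":0,"tx":0,"ty":0,"tz":0.11,"jaw":0.15},{"wx":0,"wy":0,"wz":0,"tx":0,"ty":0,"tz":0.11,"jaw":0.15}]' 40;  python3 - <<'E'
from h import *
print(arm.get_state()["q"].round(2),heading())
S=grab("scene")
I=cv2.resize(S["img"][80:220,340:470,::-1],None,fx=4,fy=4,interpolation=2)
cv2.imwrite("pics/e4.png",I)
E
```

```text
clock: 37.4
position: [489.3, 446.4, 48.2]
tool_rot: [0.0, -0.066, 0.998, 0.0]
force: [0.3, 0.2, 1.3]
width: 24.1
grip_force: 39.8
clock: 38.0
position: [490.1, 446.5, 160.0]
tool_rot: [0.001, -0.066, 0.998, 0.001]
force: [0.3, 0.6, -2.8]
width: 23.6
grip_force: 39.7
[-1.38  0.49  0.8   1.54 -0.36  1.26  1.17] (np.float64(1.7024393650919392), array([490.12729655, 446.4676722 , 159.96901078]))
```

View pics/e4.png

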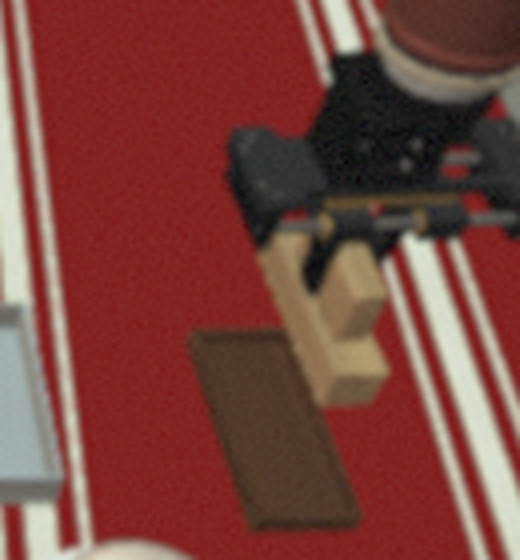

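The scraper hangs upright in the gripper and the holder is empty; its underside is 42 mm below the TCP. From here on I rely on numbers only, since all 14 views are used.

```bash
cat >> h.py <<'E'
def board(T):
    I=T["img"].astype(int);wood=(I[...,1]>I[...,0]*.45)&(I[...,1]>45)
    F=[];N=[]
    for u in range(205,316):
        col=wood[170:275,u];i=np.flatnonzero(col)
        # longest run
        runs=np.split(i,np.flatnonzero(np.diff(i)>6)+1);r=max(runs,key=len)
        if r[-1]-r[0]>60: F.append(onz(T,(u,170+r[0]-.5),50)[:2]);N.append(onz(T,(u,170+r[-1]+.5),50)[:2])
    L=[]
    for P in(F,N):
        P=np.array(P)
        for _ in range(3):
            a,b=np.polyfit(P[:,1],P[:,0],1);r=P[:,0]-a*P[:,1]-b;P=P[abs(r)<max(2*r.std(),1)]
        L.append((a,b,r.std(),len(P)))
    return L
E
python3 - <<'E'
from h import *
T=grab("top");o,_=ray(T,(255,188));print("cam",o.round(0))
L=board(T);print(np.round(L,3))
for k in range(3):
    a=(L[0][0]+L[1][0])/2;b=(L[0][1]+L[1][1])/2
print("yaw",-np.arctan(a),"centre line x=%.4f*y+%.1f"%(a,b),"width",(L[0][1]-L[1][1])*np.cos(np.arctan(a)))
# tray: steel-blue mask
I=T["img"].astype(int);m=((I[...,2]>I[...,0]-5)&(I[...,2]>110)).astype(np.uint8);m[:,:150]=0;m[:,205:]=0;m[:190]=0;m[275:]=0
c=max(cv2.findContours(m,0,2)[0],key=cv2.contourArea);r=cv2.minAreaRect(c);print("tray",[onz(T,p,32).round(0)[:2].tolist() for p in cv2.boxPoints(r)])
look(T)
E
```

```text
cam [ 500.  -10. 1091.]
[[-7.7000e-02  5.9938e+02  7.9700e-01  1.0900e+02]
 [-7.6000e-02  4.0875e+02  7.6300e-01  1.0900e+02]]
yaw 0.07659978393116885 centre line x=-0.0767*y+504.1 width 190.0712826426072
tray [[572.0, 282.0], [581.0, 179.0], [374.0, 157.0], [365.0, 258.0]]
px [230. 238.] area 176.5 at [462.3  67.4] axis 0.25 [57. 28.] 
px [260. 236.] area 181.0 at [467.6 -11.9] axis 0.26 [60. 28.] 
px [295. 205.] area 80.0 at [ 547.9 -109.3] axis 0.31 [32. 28.]
```

```bash
python3 -m crank '[{"wx":0,"wy":0,"wz":0,"tx":0,"ty":-0.02,"tz":0,"jaw":0.15},{"wx":0,"wy":0,"wz":-0.02,"tx":0,"ty":-0.055,"tz":0,"jaw":0.15},{"wx":0,"wy":0,"wz":-0.04,"tx":0.005,"ty":-0.1,"tz":0,"jaw":0.15},{"wx":0,"wy":0,"wz":-0.055,"tx":0.01,"ty":-0.145,"tz":0,"jaw":0.15},{"wx":0,"wy":0,"wz":-0.055,"tx":0.015,"ty":-0.19,"tz":0,"jaw":0.15},{"wx":0,"wy":0,"wz":-0.055,"tx":0.02,"ty":-0.235,"tz":0,"jaw":0.15},{"wx":0,"wy":0,"wz":-0.055,"tx":0.025,"ty":-0.28,"tz":0,"jaw":0.15},{"wx":0,"wy":0,"wz":-0.055,"tx":0.025,"ty":-0.325,"tz":0,"jaw":0.15},{"wx":0,"wy":0,"wz":-0.055,"tx":0.025,"ty":-0.37,"tz":0,"jaw":0.15},{"wx":0,"wy":0,"wz":-0.055,"tx":0.025,"ty":-0.415,"tz":0,"jaw":0.15},{"wx":0,"wy":0,"wz":-0.055,"tx":0.025,"ty":-0.46,"tz":0,"jaw":0.15},{"wx":0,"wy":0,"wz":-0.055,"tx":0.025,"ty":-0.505,"tz":0,"jaw":0.15},{"wx":0,"wy":0,"wz":-0.055,"tx":0.025,"ty":-0.545,"tz":0,"jaw":0.15},{"wx":0,"wy":0,"wz":-0.055,"tx":0.025,"ty":-0.58,"tz":0,"jaw":0.15},{"wx":0,"wy":0,"wz":-0.055,"tx":0.025,"ty":-0.6,"tz":0,"jaw":0.15},{"wx":0,"wy":0,"wz":-0.055,"tx":0.025,"ty":-0.608,"tz":0,"jaw":0.15},{"wx":0,"wy":0,"wz":-0.055,"tx":0.025,"ty":-0.608,"tz":0,"jaw":0.15},{"wx":0,"wy":0,"wz":-0.055,"tx":0.025,"ty":-0.608,"tz":0,"jaw":0.15},{"wx":0,"wy":0,"wz":-0.055,"tx":0.025,"ty":-0.608,"tz":0,"jaw":0.15}]' 40; python3 - <<'E'
from h import *
s=arm.get_state();print(delta(515.5,-161.6,1.6474),s["q"].round(2),s["width"])
S=grab("scene");T=grab("top")
# light-wood scraper pixels in scene, near the expected place
hs=cv2.cvtColor(S["img"],cv2.COLOR_RGB2HSV)
p=s["position"]
y=np.array([-.0765,.997]);x=np.array([.997,.0765])
for n,dx,dy,dz in(("far end bottom -y",72.5,-18,-42),("far end bottom +y",72.5,18,-42),("far top +y",72.5,18,-7)):
    print(n,proj(S,np.r_[p[:2]+dx*x+dy*y,p[2]+dz]).round(1))
np.save("s.npy",S["img"])
u,v=proj(S,np.r_[p[:2]+72.5*x,p[2]-25]).astype(int)
print("col profile along +x edge, rows",v-12,v+14)
for c in(u-3,u,u+3): print(c,[tuple(int(k) for k in S["img"][r,c]) for r in range(v-8,v+22,2)])
E
```

```text
clock: 40.0
position: [514.4, -160.1, 157.7]
tool_rot: [0.0, -0.04, 0.999, 0.0]
force: [-0.4, 0.5, -2.2]
width: 23.6
grip_force: 39.7
tx 0.0011 ty -0.0015 wz -0.003 (z now 157.7) [-0.73  0.25  1.1   1.86 -0.25  1.18  2.11] 23.63273873002858
far end bottom -y [196.4 174.5]
far end bottom +y [209.4 174.5]
far top +y [208.2 166. ]
col profile along +x edge, rows 158 184
199 [(168, 147, 106), (167, 148, 107), (166, 149, 109), (124, 101, 74), (117, 93, 67), (113, 88, 63), (128, 104, 75), (172, 148, 110), (176, 155, 112), (176, 154, 112), (177, 156, 113), (172, 150, 110), (164, 144, 104), (167, 146, 106), (172, 151, 109)]
202 [(181, 158, 115), (178, 154, 110), (178, 155, 112), (128, 105, 76), (113, 89, 65), (113, 89, 63), (129, 106, 75), (171, 150, 110), (175, 154, 111), (178, 153, 114), (173, 150, 110), (168, 147, 108), (163, 142, 105), (168, 146, 107), (170, 149, 107)]
205 [(182, 160, 115), (182, 159, 115), (183, 160, 117), (135, 111, 79), (117, 93, 67), (115, 90, 65), (132, 107, 79), (170, 148, 107), (174, 153, 111), (179, 158, 116), (174, 152, 111), (169, 148, 109), (163, 142, 104), (168, 149, 108), (171, 150, 109)]
```

```bash
python3 -m crank '[{"wx":0,"wy":0,"wz":0,"tx":0,"ty":0,"tz":-0.02,"jaw":0.15},{"wx":0,"wy":0,"wz":0,"tx":0,"ty":0,"tz":-0.04,"jaw":0.15},{"wx":0,"wy":0,"wz":0,"tx":0,"ty":0,"tz":-0.055,"jaw":0.15},{"wx":0,"wy":0,"wz":0,"tx":0,"ty":0,"tz":-0.066,"jaw":0.15},{"wx":0,"wy":0,"wz":0,"tx":0,"ty":0,"tz":-0.072,"jaw":0.15},{"wx":0,"wy":0,"wz":0,"tx":0,"ty":0,"tz":-0.075,"jaw":0.15},{"wx":0,"wy":0,"wz":0,"tx":0,"ty":0,"tz":-0.075,"jaw":0.15},{"wx":0,"wy":0,"wz":0,"tx":0,"ty":0,"tz":-0.075,"jaw":0.15},{"wx":0,"wy":0,"wz":0,"tx":0,"ty":0,"tz":-0.075,"jaw":0.15}]' 40; python3 - <<'E'
from h import *
s=arm.get_state();print(delta(515.0,-161.6,1.6474),s["force"].round(1),s["wrist_torque"].round(2))
E
```

```text
clock: 41.0
position: [514.7, -161.9, 83.6]
tool_rot: [0.001, -0.038, 0.999, -0.0]
force: [0.4, 0.9, -2.8]
width: 23.6
grip_force: 39.7
tx 0.0003 ty 0.0003 wz -0.000 (z now 83.6) [ 0.4  0.9 -2.8] [0.04 0.01 0.02]
```

```bash
python3 -m crank '[{"wx":0,"wy":0,"wz":0,"tx":0,"ty":0,"tz":-0.0035,"jaw":0.15},{"wx":0,"wy":0,"wz":0,"tx":0,"ty":0,"tz":-0.0035,"jaw":0.15},{"wx":0,"wy":0,"wz":0,"tx":-0.0009,"ty":0.012,"tz":-0.0035,"jaw":0.15},{"wx":0,"wy":0,"wz":0,"tx":-0.0018,"ty":0.024,"tz":-0.0035,"jaw":0.15},{"wx":0,"wy":0,"wz":0,"tx":-0.0028,"ty":0.036,"tz":-0.0035,"jaw":0.15},{"wx":0,"wy":0,"wz":0,"tx":-0.0037,"ty":0.048,"tz":-0.0035,"jaw":0.15},{"wx":0,"wy":0,"wz":0,"tx":-0.0046,"ty":0.06,"tz":-0.0035,"jaw":0.15},{"wx":0,"wy":0,"wz":0,"tx":-0.0055,"ty":0.072,"tz":-0.0035,"jaw":0.15},{"wx":0,"wy":0,"wz":0,"tx":-0.0064,"ty":0.084,"tz":-0.0035,"jaw":0.15},{"wx":0,"wy":0,"wz":0,"tx":-0.0074,"ty":0.096,"tz":-0.0035,"jaw":0.15},{"wx":0,"wy":0,"wz":0,"tx":-0.0083,"ty":0.108,"tz":-0.0035,"jaw":0.15},{"wx":0,"wy":0,"wz":0,"tx":-0.0092,"ty":0.12,"tz":-0.0035,"jaw":0.15},{"wx":0,"wy":0,"wz":0,"tx":-0.0101,"ty":0.132,"tz":-0.0035,"jaw":0.15},{"wx":0,"wy":0,"wz":0,"tx":-0.011,"ty":0.144,"tz":-0.0035,"jaw":0.15},{"wx":0,"wy":0,"wz":0,"tx":-0.012,"ty":0.156,"tz":-0.0035,"jaw":0.15},{"wx":0,"wy":0,"wz":0,"tx":-0.0129,"ty":0.168,"tz":-0.0035,"jaw":0.15},{"wx":0,"wy":0,"wz":0,"tx":-0.0138,"ty":0.18,"tz":-0.0035,"jaw":0.15},{"wx":0,"wy":0,"wz":0,"tx":-0.0147,"ty":0.192,"tz":-0.0035,"jaw":0.15}]' 40; python3 - <<'E'
from h import *
s=arm.get_state();p=s["position"];y=np.array([-.0765,.997]);print("local y of scraper",(p[:2]-[505,-12])@y,"line err",p[0]-(504.1-.0767*p[1]))
print(delta(504.1-1.5-.0767*p[1],p[1],1.6474),s["force"].round(1),s["wrist_torque"].round(2))
S=grab("scene")
for c,a,r,con in dark(S,(150,135,365,215),amin=15): print("dark",c.round(0),a,np.round(r[1],0),onz(S,c,45).round(0)[:2])
E
```

```text
clock: 42.8
position: [499.5, 31.1, 79.5]
tool_rot: [0.0, -0.038, 0.999, -0.0]
force: [0.1, 0.2, -2.5]
width: 24.0
grip_force: 39.7
local y of scraper 43.41466564401336 line err -2.2147951294249424
tx 0.0007 ty 0.0000 wz -0.000 (z now 79.5) [ 0.1  0.2 -2.5] [-0.07  0.02 -0.01]
dark [284. 182.] 68.5 [10.  9.] [537.  73.]
dark [275. 149.] 1447.5 [37. 69.] [400.  41.]
```

```bash
python3 -m crank '[{"wx":0,"wy":0,"wz":0,"tx":-0.0003,"ty":0.008,"tz":0,"jaw":0.15},{"wx":0,"wy":0,"wz":0,"tx":-0.0008,"ty":0.016,"tz":0,"jaw":0.15},{"wx":0,"wy":0,"wz":0,"tx":-0.0013,"ty":0.024,"tz":0,"jaw":0.15},{"wx":0,"wy":0,"wz":0,"tx":-0.002,"ty":0.032,"tz":0,"jaw":0.15},{"wx":0,"wy":0,"wz":0,"tx":-0.0026,"ty":0.04,"tz":0,"jaw":0.15},{"wx":0,"wy":0,"wz":0,"tx":-0.0032,"ty":0.048,"tz":0,"jaw":0.15},{"wx":0,"wy":0,"wz":0,"tx":-0.0038,"ty":0.056,"tz":0,"jaw":0.15},{"wx":0,"wy":0,"wz":0,"tx":-0.0044,"ty":0.064,"tz":0,"jaw":0.15},{"wx":0,"wy":0,"wz":0,"tx":-0.005,"ty":0.072,"tz":0,"jaw":0.15},{"wx":0,"wy":0,"wz":0,"tx":-0.0056,"ty":0.08,"tz":0,"jaw":0.15},{"wx":0,"wy":0,"wz":0,"tx":-0.0063,"ty":0.088,"tz":0,"jaw":0.15},{"wx":0,"wy":0,"wz":0,"tx":-0.0069,"ty":0.096,"tz":0,"jaw":0.15},{"wx":0,"wy":0,"wz":0,"tx":-0.0075,"ty":0.104,"tz":0,"jaw":0.15},{"wx":0,"wy":0,"wz":0,"tx":-0.0081,"ty":0.112,"tz":0,"jaw":0.15},{"wx":0,"wy":0,"wz":0,"tx":-0.0087,"ty":0.12,"tz":0,"jaw":0.15},{"wx":0,"wy":0,"wz":0,"tx":-0.0094,"ty":0.128,"tz":0,"jaw":0.15},{"wx":0,"wy":0,"wz":0,"tx":-0.01,"ty":0.136,"tz":0,"jaw":0.15},{"wx":0,"wy":0,"wz":0,"tx":-0.0106,"ty":0.144,"tz":0,"jaw":0.15},{"wx":0,"wy":0,"wz":0,"tx":-0.0106,"ty":0.144,"tz":0,"jaw":0.15}]' 40; python3 - <<'E'
from h import *
s=arm.get_state();p=s["position"];y=np.array([-.0765,.997]);print("local y of scraper",(p[:2]-[505,-12])@y,"line err",p[0]-(504.1-.0767*p[1]))
print(delta(504.1-1.5-.0767*p[1],p[1],1.6474),s["force"].round(1),s["wrist_torque"].round(2))
S=grab("scene")
for c,a,r,con in dark(S,(150,135,365,215),amin=15): print("dark",c.round(0),a,np.round(r[1],0),onz(S,c,20).round(0)[:2])
E
```

```text
clock: 44.75
position: [488.8, 175.6, 79.5]
tool_rot: [0.0, -0.039, 0.999, 0.0]
force: [0.4, -0.1, -2.9]
width: 23.9
grip_force: 39.7
local y of scraper 188.30323209966585 line err -1.795332684849484
tx 0.0003 ty 0.0000 wz -0.002 (z now 79.5) [ 0.4 -0.1 -2.9] [0.01 0.04 0.03]
dark [331. 187.] 24.5 [4. 9.] [526. 216.]
dark [325. 145.] 1056.0 [31. 71.] [344. 206.]
```

```bash
python3 -m crank '[{"wx":0,"wy":0,"wz":0,"tx":0,"ty":0,"tz":0.02,"jaw":0.15},{"wx":0,"wy":0,"wz":0,"tx":0,"ty":0,"tz":0.05,"jaw":0.15},{"wx":0,"wy":0,"wz":0,"tx":0,"ty":0,"tz":0.08,"jaw":0.15},{"wx":0,"wy":0,"wz":0,"tx":0,"ty":0.03,"tz":0.08,"jaw":0.15},{"wx":0,"wy":0,"wz":0,"tx":0,"ty":0.07,"tz":0.08,"jaw":0.15},{"wx":0,"wy":0,"wz":0,"tx":0,"ty":0.11,"tz":0.08,"jaw":0.15},{"wx":0,"wy":0,"wz":0,"tx":0,"ty":0.15,"tz":0.08,"jaw":0.15},{"wx":0,"wy":0,"wz":0.02,"tx":0,"ty":0.19,"tz":0.08,"jaw":0.15},{"wx":0,"wy":0,"wz":0.04,"tx":0,"ty":0.23,"tz":0.08,"jaw":0.15},{"wx":0,"wy":0,"wz":0.05,"tx":0,"ty":0.26,"tz":0.08,"jaw":0.15},{"wx":0,"wy":0,"wz":0.05,"tx":0,"ty":0.27,"tz":0.08,"jaw":0.15},{"wx":0,"wy":0,"wz":0.05,"tx":0,"ty":0.27,"tz":0.08,"jaw":0.15},{"wx":0,"wy":0,"wz":0.05,"tx":0,"ty":0.27,"tz":0.08,"jaw":0.15}]' 40; python3 - <<'E'
from h import *
print(delta(489.5,446.4,1.70))
S=grab("scene");T=grab("top")
for n,f,b in(("scene",S,(192,145,360,212)),("top",T,(150,186,328,268))):
    hs=cv2.cvtColor(f["img"],cv2.COLOR_RGB2HSV)
    for c,a,r,con in dark(f,b,amin=12):print(n,c.round(0),a,np.round(r[1],0),"z11",onz(f,c,11).round(0)[:2],"z45",onz(f,c,45).round(0)[:2],f["img"][int(c[1]),int(c[0])])
E
```

```text
clock: 46.1
position: [489.7, 442.3, 159.5]
tool_rot: [0.0, -0.062, 0.998, -0.001]
force: [-0.2, -0.6, -3.0]
width: 23.7
grip_force: 39.7
tx -0.0002 ty 0.0041 wz 0.004 (z now 159.5)
scene [335. 189.] 70.0 [10.  9.] z11 [525. 231.] z45 [553. 223.] [81 52 36]
scene [325. 173.] 61.5 [10. 15.] z11 [463. 205.] z45 [493. 198.] [85 51 39]
top [186. 240.] 46.0 [21.  4.] z11 [459. 195.] z45 [460. 189.] [80 42 26]
top [174. 216.] 95.5 [11. 11.] z11 [526. 229.] z45 [525. 221.] [95 53 31]
```

```bash
python3 - <<'E'
from h import *
S=grab("scene");T=grab("top")
for n,f,(x0,y0,x1,y1) in(("top",T,(152,194,206,268)),("scene",S,(308,148,360,210))):
    I=f["img"].astype(int);print(n,x0,y0)
    for r in range(y0,y1,1 if n=="scene" else 1):
        s=""
        for c in range(x0,x1):
            R,G,B=I[r,c]
            s+="r" if R>2.5*G and R>80 else "#" if max(R,G,B)<110 and R>B+12 else "b" if R>B+45 and R<150 else "w" if R>B+30 else "."
        print(r,s)
E
```

```text
top 152 194
194 rrrrrw.......rrrrrrw.wrrrrrrrrrrrrrrrrrwwwwwwwwwwwwwww
195 rrrrrw.......rrrrrrw.wrrrrrrrrrrrrrrrrrwwwwwwwwwwwwwww
196 rrrrrw.......rrrrrrw.rrrrrrrrrrrrrrrrrwwwwwwwwwwwwwwww
197 rrrrrw.......rrrrrrw.rrrrrrbwww........wwwwwwwwwwwwwww
198 rrrrrw.......rrrrrww.w.................wwwwwwwbbbbbbbb
199 rrrrrw.w................................bbbbbwbbwwwwww
200 rr......................................wwwwwwwwwwwwww
201 rrw.....................................wwwwwwwwwwwwww
202 rr.......................................wwwwwwwwwwwww
203 rr.......................................wwwwwwwwwwwww
204 rrw......................................wwwwwwwwwwwww
205 rrw......................................wwwwwwwwwwwww
206 rrw......................................wwwwwwwwwwwww
207 rrw.....................................wwwwwwwwwwwwww
208 rrw.....................................wwwwwwwwwwwwww
209 rrb.....................................wwwwwwwwwwwwww
210 rr#......................................wwwwwwwwwwwww
211 rrr.w...............######...............wwwwwwwwwwwww
212 rrr.w..............###
[... 6125 characters left out ...]
............bww.
198 ###########.....................................bbw.
199 ###########.....................................bbw.
200 #########bw....................................wbbw.
201 bbbbbbbbbww.........................#..........brbw.
202 bbbbbbbbbw...................................#wbrbw.
203 bbbbbbbbbw....................................wbrbw.
204 bbbbbbbbbb....................................brrrww
205 bbbbbbbbbbw...................................brrrww
206 bbbbbbbbbbbbbbbbbbbbbbbbbbbbbw..wbbbbw........brrrww
207 bbbbbbbbbbrrrrrrrrrrrrrrrrrrbw..wbrrbw.......wbrrrbw
208 brrrrrrrrrrrrrrrrrrrrrrrrrrrbww.wbrrrww.......brrrbw
209 rrrrrrrrrrrrrrrrrrrrrrrrrrrrrww.wbrrrbw.......wrrrbw
```

The numbers show the stub and both bark chips inside the tray and nothing dark left on the board. Next I put the scraper back.

```bash
python3 -m crank '[{"wx":0,"wy":0,"wz":0,"tx":0,"ty":0.002,"tz":0,"jaw":0.15},{"wx":0,"wy":0,"wz":0,"tx":0,"ty":0.002,"tz":-0.02,"jaw":0.15},{"wx":0,"wy":0,"wz":0,"tx":0,"ty":0.002,"tz":-0.045,"jaw":0.15},{"wx":0,"wy":0,"wz":0,"tx":0,"ty":0.002,"tz":-0.07,"jaw":0.15},{"wx":0,"wy":0,"wz":0,"tx":0,"ty":0.002,"tz":-0.085,"jaw":0.15},{"wx":0,"wy":0,"wz":0,"tx":0,"ty":0.002,"tz":-0.095,"jaw":0.15},{"wx":0,"wy":0,"wz":0,"tx":0,"ty":0.002,"tz":-0.1,"jaw":0.15},{"wx":0,"wy":0,"wz":0,"tx":0,"ty":0.002,"tz":-0.104,"jaw":0.15},{"wx":0,"wy":0,"wz":0,"tx":0,"ty":0.002,"tz":-0.107,"jaw":0.15},{"wx":0,"wy":0,"wz":0,"tx":0,"ty":0.002,"tz":-0.109,"jaw":0.15},{"wx":0,"wy":0,"wz":0,"tx":0,"ty":0.002,"tz":-0.109,"jaw":0.15},{"wx":0,"wy":0,"wz":0,"tx":0,"ty":0.002,"tz":-0.109,"jaw":0.15},{"wx":0,"wy":0,"wz":0,"tx":0,"ty":0.002,"tz":-0.109,"jaw":0.15}]' 40; python3 - <<'E'
from h import *
print(delta(489.5,446.4,1.70),arm.get_state()["force"].round(1))
E
```

```text
clock: 47.6
position: [489.1, 446.3, 50.9]
tool_rot: [0.0, -0.063, 0.998, 0.0]
force: [0.1, 0.6, -2.7]
width: 23.8
grip_force: 39.7
tx 0.0004 ty 0.0001 wz 0.002 (z now 50.9) [ 0.1  0.6 -2.7]
```

```bash
python3 -m crank '[{"wx":0,"wy":0,"wz":0,"tx":0,"ty":0,"tz":-0.001,"jaw":0.15},{"wx":0,"wy":0,"wz":0,"tx":0,"ty":0,"tz":-0.002,"jaw":0.15},{"wx":0,"wy":0,"wz":0,"tx":0,"ty":0,"tz":-0.003,"jaw":0.15},{"wx":0,"wy":0,"wz":0,"tx":0,"ty":0,"tz":-0.003,"jaw":0.15},{"wx":0,"wy":0,"wz":0,"tx":0,"ty":0,"tz":-0.003,"jaw":0.15}]' 40; python3 -m crank '[{"wx":0,"wy":0,"wz":0,"tx":0,"ty":0,"tz":0,"jaw":0.35},{"wx":0,"wy":0,"wz":0,"tx":0,"ty":0,"tz":0,"jaw":0.5},{"wx":0,"wy":0,"wz":0,"tx":0,"ty":0,"tz":0,"jaw":0.65},{"wx":0,"wy":0,"wz":0,"tx":0,"ty":0,"tz":0,"jaw":0.65},{"wx":0,"wy":0,"wz":0,"tx":0,"ty":0,"tz":0.015,"jaw":0.65},{"wx":0,"wy":0,"wz":0,"tx":0,"ty":0,"tz":0.04,"jaw":0.65},{"wx":0,"wy":0,"wz":0,"tx":0,"ty":0,"tz":0.08,"jaw":0.65},{"wx":0,"wy":0,"wz":0,"tx":0,"ty":0,"tz":0.12,"jaw":0.65},{"wx":0,"wy":0,"wz":0,"tx":-0.04,"ty":0.03,"tz":0.15,"jaw":0.65},{"wx":0,"wy":0,"wz":0,"tx":-0.08,"ty":0.06,"tz":0.17,"jaw":0.65},{"wx":0,"wy":0,"wz":0,"tx":-0.12,"ty":0.09,"tz":0.17,"jaw":0.65},{"wx":0,"wy":0,"wz":0,"tx":-0.16,"ty":0.12,"tz":0.17,"jaw":0.65},{"wx":0,"wy":0,"wz":0,"tx":-0.2,"ty":0.14,"tz":0.17,"jaw":0.65},{"wx":0,"wy":0,"wz":0,"tx":-0.24,"ty":0.16,"tz":0.17,"jaw":0.65},{"wx":0,"wy":0,"wz":0,"tx":-0.27,"ty":0.165,"tz":0.17,"jaw":0.65},{"wx":0,"wy":0,"wz":0,"tx":-0.27,"ty":0.165,"tz":0.17,"jaw":0.65},{"wx":0,"wy":0,"wz":0,"tx":-0.27,"ty":0.165,"tz":0.17,"jaw":0.65},{"wx":0,"wy":0,"wz":0,"tx":-0.27,"ty":0.165,"tz":0.17,"jaw":0.65}]' 40; python3 - <<'E'
from h import *
T=grab("top");S=grab("scene")
ref={"top":cv2.imread("pics/top0.png")[:,:,::-1].astype(int),"scene":cv2.imread("pics/scene0.png")[:,:,::-1].astype(int)}
for n,f,bx in(("top",T,{"rest":(75,190,118,270),"butter":(108,125,174,188),"glass":(362,128,404,162),"bread":(322,180,368,250)}),("scene",S,{"rest":(385,152,432,216),"butter":(338,210,408,268),"glass":(106,195,145,240)})):
    d=np.abs(f["img"].astype(int)-ref[n]).max(2)
    for k,(a,b,c,e) in bx.items(): q=d[b:e,a:c];print(n,k,"changed px",int((q>40).sum()),"of",q.size)
print("left on board:");look(T)
for c,a,r,con in dark(T,(390,190,462,262)): print("bowl blob",c.round(0),a)
for n,f,(x0,y0,x1,y1) in(("scene",S,(384,150,434,216)),):
    I=f["img"].astype(int)
    for r in range(y0,y1,2):
        print("".join("r" if I[r,c,0]>2.5*I[r,c,1] else "#" if I[r,c].max()<100 else "L" if I[r,c,0]>165 else "l" for c in range(x0,x1)))
E
```

```text
clock: 48.1
position: [489.0, 446.2, 48.2]
tool_rot: [0.0, -0.063, 0.998, 0.0]
force: [-2.9, -2.6, 4.2]
width: 23.9
grip_force: 39.7
clock: 49.9
position: [220.9, 610.5, 218.4]
tool_rot: [0.001, -0.062, 0.998, 0.0]
force: [-0.3, -0.5, 0.2]
width: 56.5
grip_force: 0.0
top rest changed px 129 of 3440
top butter changed px 0 of 4158
top glass changed px 0 of 1428
top bread changed px 0 of 3220
scene rest changed px 3 of 3008
scene butter changed px 0 of 4060
scene glass changed px 0 of 1755
left on board:
bowl blob [423. 223.] 1490.5
rrrrrrrrrrrrrrrrrrrrrrrrrrrrrrrrrrrrrrrrrrrrrrrrrr
rrrrrrrrrrrrrrrrrrrrrrrrrrrrrrrrrrrrrrrrrrrrrrrrrr
rrrrrrrrrrrrrrrrrrrrrrrrrrrrrrrrrrrrrrrrrrrrrrrrrr
rrrrrrrrrrrrrrrrrrrrrrrrrrrrrrrrrrrrrrrrrrrrrrrrrr
rrrrrrrrrrrrrrrrrrrrrlllllllllrrrrrrrrrrrrrrrrrrrr
rrrrrrrrrrrrrrrrrrrllllllllllllrrrrrrrrrrrrrrrrrrr
rrrrlllll##llllllllllllLLlllllllrrrrrrrrrrrrrrrrrr
rrrl#######lllllLLLlllllLLlllllllrrrrrrrrrrrrrrrrr
rrr#######lllllllLlllllllLlllllllrrrrrrrrrrrrrrrrr
rrrl#####llllllllllllllllLLlllllllrrrrrrrrrrrrrrrr
rrrr#####lllllllllllllllllLLlllllllrrrrrrrrrrrrrrr
rr
[... 419 characters left out ...]
###lllllllllllllllllll####rrrrrrrrrrr
rrrrrrrrrrr#####llllllllllllllllllll###lrrrrrrrrrr
rrrrrrrrrrrr#####lllllllllllLLLLLLLll###lrrrrrrrrr
rrrrrrrrrrrr######lllllllllllLLLLLLll####rrrrrrrrr
rrrrrrrrrrrrr######llllllllllLLLLLLLll####rrrrrrrr
rrrrrrrrrrrrrl#####llllllllllllllllllll####rrrrrrr
rrrrrrrrrrrrrr######lllllllllllllllll######lrrrrrr
rrrrrrrrrrrrrrr######llllllllllllll#########rrrrrr
rrrrrrrrrrrrrrrl#####lllllllllll#############rrrrr
rrrrrrrrrrrrrrrr##############################rrrr
rrrrrrrrrrrrrrrrr#############################lrrr
rrrrrrrrrrrrrrrrrl############################rrrr
rrrrrrrrrrrrrrrrrr################rrr##r#rrrrrrrrr
rrrrrrrrrrrrrrrrrrrrrrrrrrrrrrrrrrrrrrrrrrrrrrrrrr
```

The scraper is back as at the start, with the scene view unchanged but for 3 pixels. The board is clear, the bowl holds all five cones, and the butter dish, glass and bread are unmoved.

```bash
python3 -c "
from bench import arm
print(arm.hand_in())"
```

```text
the job is handed in; nothing more can be done
None
```

I handed the job in at about 50 s; no verdict came back. My last camera check showed all five whole cones in the white bowl, both bark chips and the stub swept into the steel crumb tray, the scraper upright in its holder, and the butter dish and glass unmoved.

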